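Weigh-check cast brackets on the spring scale

TASK

The cast brackets that came in for the press must be weigh-checked, because a porous casting is too light. First take the squeeze bottle out of the way and stand it upright on the bare bench, well clear of the scale. Then, working through the carton from left to right, hang the brackets one at a time by the eye on the spring scale's hook, let go, give each a good second at rest to read it, and take it off again: one that pulls the pointer below the brass clips is sound and goes upright into the wooden tray with the raised handle ends, one that stays above them is light and goes upright into the plain metal tray; leave the hook empty, never haul it down near its end stop, and if a roll of tape lies in the carton leave it there.

Things in the scene. Friction and masses are not known exactly. Their poses are not given: they have to be found in the camera images.
- bracket_1: cast aluminium bracket, one of up to three delivered (None at the start: not delivered); all alike, 170 (x) x 44 (y) x 110 mm high, symmetric end for end, stands on two foot pads (44 wide, 9 thick, at x = +-67). At each end an upright lug to take it by from above: 14 mm thick in y, x from 55 to 85, top at 66. Origin: centre of underside, z up. Weight unknown, under 0.7 kg; hangs level from its eye
- bracket_2: bracket, in looks the same as bracket_1; may be absent
- bracket_3: bracket, in looks the same as bracket_1; may be absent
- bracket_4: bracket, in looks the same as bracket_1; may be absent
- bracket_5: bracket, in looks the same as bracket_1; may be absent
- bracket_6: bracket, in looks the same as bracket_1; may be absent
- bracket_1_eye (a point): centre of the bracket's round eye, midway between the lugs and 85 mm above the underside: bore 36 mm, outside 50 mm, 18 mm deep, axis along the bracket's y
- bracket_2_eye (a point): centre of the eye's bore of bracket_2, as bracket_1_eye
- bracket_3_eye (a point): centre of the eye's bore of bracket_3, as bracket_1_eye
- bracket_4_eye (a point): centre of the eye's bore of bracket_4, as bracket_1_eye
- bracket_5_eye (a point): centre of the eye's bore of bracket_5, as bracket_1_eye
- bracket_6_eye (a point): centre of the eye's bore of bracket_6, as bracket_1_eye
- scale_stand: grey foot plate, post and overhead arm that carry the spring scale; fixed. Origin: on the bench straight below the hook; x from hook to post (away from the robot), z up. Plate 10 mm thick, x -30 to +135, y +-50 mm; post 28 mm at x = 105. The scale's tube (28 mm) hangs over the hook from 294 to 443 mm up, the arm above ends at 465; the white face (36 mm wide) and pointer reach x = -20
- hook_seat (a point): centre of the rod at the hook's seat, 235 mm above the bench unloaded; moves down with the load. The hook is a J of 8 mm rod in the stand's y-z plane: level seat 17 mm long, back bow reaching 22 mm to +y
- hook_tip (a point): end of the hook's open tip, 23 mm to the stand's -y and 14 mm above the seat's centre. An eye goes on over the tip by moving it in the stand's +y direction, then down; hung, its bore's centre is 14 mm below the seat's centre
- scale_hook (a joint): travel of hook and pointer, m: 0 empty, grows downwards, 9.8 mm per 0.1 kg (spring 100 N/m, bounces a second or two when let go); end stop at 0.09. The face has a line each 0.1 kg. Two brass clips at its edges mark the least weight, at 0.048: sound brackets pull the pointer at least 6 mm below them, light ones leave it at least 6 mm above
- carton: open cardboard carton, 216 (x) x 192 (y) x 20 mm, floor 4 mm thick, in which the brackets stand side by side about 58 mm apart in y (a place may be empty), their length about along x. Left is +y. Origin: centre of the underside
- wooden_tray: wooden tray for sound brackets, 216 (x) x 176 (y) mm outside, sides 24 mm high, raised ends 49 mm high at both x ends, each with a round handle rail; inside 200 x 160 mm, floor 6 mm thick, room for three brackets side by side, lengthwise along x. Origin: centre of the underside. Fixed
- metal_tray: plain grey sheet-metal tray for light brackets, 216 (x) x 176 (y) mm outside, all sides 22 mm high; inside 210 x 170 mm, floor 6 mm thick. Origin: centre of the underside. Fixed
- bottle: squeeze bottle with a spout, 73 mm across, 225 mm high, 0.28 kg. Origin: centre of the underside, z up. Body to 165 mm, then a cap 30 mm across from 165 to 187 mm, where it is best held, then a 9 mm spout to the top. The bench in front of it, towards the robot and between the trays and the carton, is bare for some 120 mm across
- tape: roll of masking tape, 72 mm across, 18 mm high, that lies flat in the right-hand place of the carton when no third bracket came (else None); it stays there. Origin: centre of the underside

How it is judged:
By the outcome, as a careful person would: the job done as asked, in the order asked, and still so for the second after the job is handed in, with the robot touching nothing.
Of bracket_1, bracket_2 only 1 to 1 are there at a start; the rules pass over those that are not, and their reading is None.
Of bracket_3, bracket_4 only 1 to 1 are there at a start; the rules pass over those that are not, and their reading is None.
Of bracket_5, bracket_6, tape only 1 to 1 are there at a start; the rules pass over those that are not, and their reading is None.
At some moment in a run one of bracket_1, bracket_2, bracket_3, bracket_4, bracket_5, bracket_6 may be knocked a few centimetres aside while the robot is not near it.
It also fails if it takes over 210 s, if anything falls off the work surface, if the arm or the gripper's body presses on something with over 40 N, if the wrist force passes 120 N, or if a joint passes its speed limit or range.

ROBOT

A 6-joint arm with a two-finger parallel gripper is mounted at the origin on a cart in front of the work surface, level with it; the furniture and walls round the work are solid. World frame = base frame: x ahead of the robot, y to its left, z up, the work surface at z = 0. Lengths are in m, angles in degrees, forces in N, time in s.
With the tool pointing down it reaches from about 0.35 to 0.875 m from the base axis. Payload 4.2 kg.
Tool frame: the origin (TCP) lies at the very end of the fingers, on their centre line; the grasp point (between the pads) lies 19 mm behind it (r.grip_point_offset is the distance from the TCP to the grasp point, in m); z points along the fingers, y is the line along which they close (so a half turn about z gives the same grasp; the last joint's range is limited). The gripper opens to 87 mm and grips with 3 to 60 N. Pads are 19 mm wide; open, the fingers measure 117 mm over their backs; the gripper's body (75 mm by 190 mm) begins 51 mm behind the grasp point.
Start: joints at [-54.11, 22.042, 0.453, 0, -68.411, -14.817], TCP at [0.225, -0.583, 0.223] pointing down, gripper open.
Joint ranges: [-179.83, 179.83], [-69.29, 118.12], [-61.27, 80.66], [-181.25, 117.63], [-171.15, -9.14], [-177.46, 177.46]. Speed limits (degrees/s): [159.86, 159.86, 180, 180, 180, 180].

INTERFACE

Orientations are given as a 3x3 rotation matrix whose columns are the frame's x, y, z axes.
In Python, from station import r gives the robot as it stands.
- The arm moves only by the tool move_arm, never from a script. Its argument "series" is a list of rows, each a list of 3 entries, a list of its own where there are three numbers: the turn, a rotation vector about the tool's x, y, z as a fraction of full scale, then the shift along the tool's x, y, z as a fraction of full scale, then the opening, from 0 (shut) to 1 (fully open). A call has 1 to 12 rows; each row shifts and turns the commanded pose from where the row before left it, along the tool's axes as they then stand; what a row does not reach is not made up. Full scale, the value 1, is 0.5 m for a shift and 0.1 rad for a turn. A row lasts 1/10 s, in which the tool goes at most 50 mm and 8.59 degrees, less where a joint would pass 70% of its speed; a pose out of reach is approached as far as the arm can. A call with a number of a shift or a turn outside -1 to 1 is refused whole. A call with a gripper value outside its range is refused whole. The fingers move at their own pace and stop on an object; the grip force is fixed at half the most. Time passes only in rows, so rows that do not move let the fingers close. It gives the time, the measured TCP pose, the force, the opening and the grip force at its end, in the units of the state.
- r.sense(): the state, without advancing time (a new reading comes with each control period).
- r.capture(name): name is "scene" or "side" or "wrist"; returns a dict with "img" (400x640x3 uint8, red, green, blue), "fx", "fy", "cx", "cy" (pixels), "origin" and "orientation" of the camera in the world. Camera axes: x right, y up, looking along -z (the intrinsics and any distortion apply to the point x, -y, -z); pixel columns grow to the right and rows downward; lengths in m; the calibration is good to about 2 mm. A picture is of the moment at which its call begins. There is no depth.
- r.finish_job(): hands the job in; it is judged then, once.
Trained networks look in the newest picture that a camera, given by its name, has taken for a name from the list of things; names that differ only in an ending like _2 or _b are one class to them, and where a whole thing is asked for, a point or a joint stands for the part that bears it (a point fixed in the world has none). Each returns a list of dicts, best first, with "score" (0 to 1); they miss things now and then, are a little off and sometimes report something else, mostly with a low value. They report only what shows in the picture. A call takes as long as a camera call.
- r.cut_out(target, camera): "pixels" (400x640 bool, what is visible of it) and "centre" ([column, row] in pixels, amid what is visible of it).
- r.pinpoint(target, camera): "centre" ([column, row] in pixels: a listed point, or the origin of a listed thing).
The state is a dict: "time_s": time; "joints": joint angles; "joint_velocities": joint speeds; "effort": joint torques, N m; "tcp_pos": TCP position; "ee_rot": TCP orientation; "wrist_force": force on the tool from outside, world axes, zero at the start; "moment": the same for the moment, N m; "gripper_width": opening from 0.0 (shut) to 1.0 (fully open); "gripper_force": force on a finger pad.
Only numpy, scipy, OpenCV 4.12 (cv2) and the standard library are available. Lean on these libraries where they do the work, as an engineer would, in place of code of your own. Each camera call takes 0.05 s, during which the arm holds its last target. There are 200 camera calls.

## Working session

There is one attempt and no reset: what is moved stays moved. The work goes in short steps, Python scripts to look and compute and a tool call to move; the robot and the scene stay as the last step left them, time stands still between calls to the robot, and variables do not carry over. Pictures are saved under pics/ and viewed, at most 14 in all, crops included, and the job is handed in when it is done.

Besides the shell and the picture viewer there is one more tool, called after "Emit:" by a JSON object that holds its "fn" and its "kwargs". move_arm: Moves the arm, as the interface text tells. Its arguments: {"type":"object","properties":{"series":{"type":"array"}},"required":["series"]}

```bash
mkdir -p pics; ls; cat > h.py <<'E'
import numpy as np, cv2
from station import r
def ray(c,px):
    R=np.array(c["orientation"]);d=np.array([(px[0]-c["cx"])/c["fx"],-(px[1]-c["cy"])/c["fy"],-1.])
    return np.array(c["origin"]),R@d
def onz(c,px,z):
    o,d=ray(c,px);return (o+d*(z-o[2])/d[2]).round(4)
def tri(c1,p1,c2,p2):
    o1,d1=ray(c1,p1);o2,d2=ray(c2,p2);d1=d1/np.linalg.norm(d1);d2=d2/np.linalg.norm(d2)
    s=np.linalg.lstsq(np.stack([d1,-d2],1),o2-o1,rcond=None)[0]
    a,b=o1+s[0]*d1,o2+s[1]*d2;return ((a+b)/2).round(4),round(float(np.linalg.norm(a-b)),4)
def proj(c,P):
    p=np.array(c["orientation"]).T@(np.array(P)-c["origin"]);return (c["cx"]+c["fx"]*p[0]/-p[2],c["cy"]-c["fy"]*p[1]/-p[2])
def save(c,n):cv2.imwrite(f"pics/{n}.png",cv2.cvtColor(c["img"],cv2.COLOR_RGB2BGR))
E
python3 - <<'E'
from h import *
C={}
for n in("scene","side"):
    C[n]=c=r.capture(n);save(c,n+"0");print(n,c["origin"],np.array(c["orientation"]).round(3).tolist(),c["fx"],c["cx"],c["cy"],[k for k in c])
    for t in("bracket_1","bracket_1_eye","hook_seat","hook_tip","carton","wooden_tray","metal_tray","bottle","tape","scale_stand"):
        print(t,[(round(d["score"],2),np.round(d["centre"]).tolist()) for d in r.pinpoint(t,n)][:5])
s=r.sense();print(s["time_s"],np.round(s["ee_rot"],3).tolist(),s["tcp_pos"])
E
```

```text
pics
scene [-0.01634374  0.68047148  1.17511029] [[-0.777, 0.464, -0.425], [-0.629, -0.588, 0.508], [-0.014, 0.662, 0.749]] 477.36235049807476 326.70401354199674 203.1813676756289 ['img', 'fx', 'fy', 'cx', 'cy', 'origin', 'orientation']
bracket_1 [(0.9, [307.0, 252.0]), (0.65, [291.0, 264.0])]
bracket_1_eye [(0.72, [291.0, 247.0]), (0.54, [312.0, 201.0])]
hook_seat [(0.27, [314.0, 200.0])]
hook_tip [(0.52, [316.0, 138.0])]
carton [(0.81, [307.0, 251.0]), (0.33, [305.0, 251.0])]
wooden_tray [(0.74, [288.0, 331.0]), (0.4, [304.0, 236.0]), (0.22, [314.0, 199.0])]
metal_tray [(0.8, [399.0, 200.0])]
bottle [(0.91, [336.0, 210.0])]
tape [(0.73, [319.0, 246.0])]
scale_stand [(0.58, [312.0, 199.0]), (0.21, [291.0, 249.0])]
side [1.01249757 0.76579159 1.06088533] [[-0.862, -0.358, 0.359], [0.507, -0.62, 0.599], [0.008, 0.698, 0.716]] 416.78063590133786 321.19882025344947 203.55973165744066 ['img', 'fx', 'fy', 'cx', 'cy', 'origin', 'orientation']
bracket_1 [(0.96, [326.0, 251.0]), (0.65, [335.0, 263.0])]
bracket_1_eye [(0.91, [338.0, 245.0])]
hook_seat [(0.58, [267.0, 176.0])]
hook_tip [(0.42, [262.0, 170.0]), (0.32, [318.0, 238.0])]
carton [(0.84, [333.0, 255.0])]
wooden_tray [(0.65, [403.0, 286.0]), (0.3, [319.0, 240.0])]
metal_tray [(0.86, [303.0, 179.0])]
bottle [(0.95, [295.0, 217.0])]
tape [(0.64, [322.0, 238.0]), (0.17, [338.0, 264.0])]
scale_stand [(0.89, [273.0, 228.0])]
1.1 [[-0.933, -0.36, 0.0], [-0.36, 0.933, -0.0], [-0.0, -0.0, -1.0]] [ 0.22476928 -0.58316446  0.22255648]
```

View pics/scene0.png

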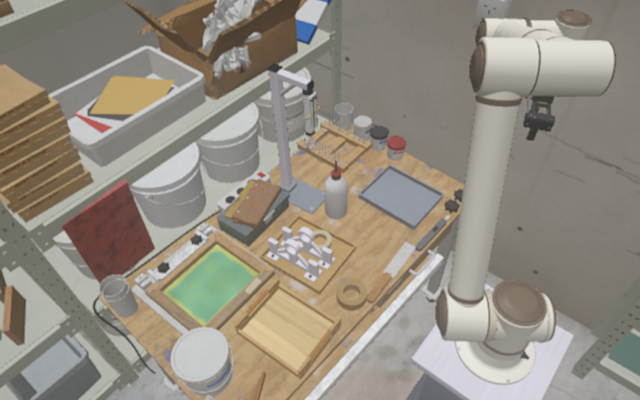

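View pics/side0.png

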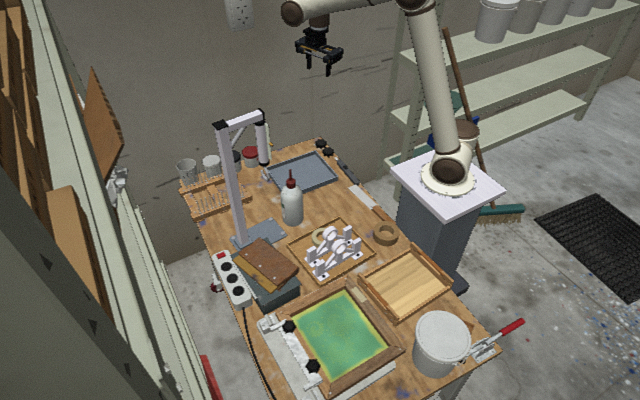

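The scene view shows a carton at (307,251) holding two brackets and a tape roll. The bottle is at (336,205), the stand plate at (308,195), the wooden tray at (288,331) and the metal tray at (400,195). The side view agrees: carton (330,252), bottle (292,205), hook near (264,163).

```bash
python3 - <<'E'
from h import *
C={n:r.capture(n) for n in("scene","side")}
def pp(t,n): return [d["centre"] for d in r.pinpoint(t,n)]
for t,z in(("carton",0),("wooden_tray",0),("metal_tray",0),("bottle",0),("scale_stand",0),("tape",.004)):
    print(t,[onz(C[n],pp(t,n)[0],z)[:2] for n in C if pp(t,n)])
for t,z in (("bracket_1",.004),("bracket_1_eye",.089)):
    for n in C:
        print(t,n,[(round(d["score"],2),onz(C[n],d["centre"],z)[:2].tolist()) for d in r.pinpoint(t,n)])
# masks for trays/carton centroid at z of rim
for t,z in(("carton",.012),("wooden_tray",.015),("metal_tray",.015)):
  for n in C:
    m=r.cut_out(t,n)
    if m:
        ys,xs=np.nonzero(m[0]["pixels"]);P=np.array([onz(C[n],(x,y),z)[:2] for x,y in zip(xs,ys)],np.float32)
        print(t,n,round(m[0]["score"],2),cv2.minAreaRect(P))
vis=C["scene"]["img"]
im=cv2.resize(vis[60:290,200:470],None,fx=2.6,fy=2.6,interpolation=cv2.INTER_CUBIC);cv2.imwrite("pics/a.png",im[...,::-1])
im=cv2.resize(C["side"]["img"][90:300,180:400],None,fx=2.8,fy=2.8,interpolation=cv2.INTER_CUBIC);cv2.imwrite("pics/b.png",im[...,::-1])
E
```

```text
carton [array([0.5737, 0.071 ]), array([0.5628, 0.0746])]
wooden_tray [array([0.4438, 0.2927]), array([0.4426, 0.2919])]
metal_tray [array([ 0.4626, -0.2685])]
bottle [array([ 0.6069, -0.111 ]), array([ 0.5948, -0.1052])]
scale_stand [array([ 0.7046, -0.0932]), array([ 0.6786, -0.105 ])]
tape [array([0.5608, 0.0321]), array([0.58 , 0.016])]
bracket_1 scene [(0.86, [0.5696, 0.0737]), (0.71, [0.5691, 0.1376])]
bracket_1 side [(0.77, [0.5705, 0.1325]), (0.69, [0.5675, 0.0717])]
bracket_1_eye scene [(0.85, [0.5724, 0.1335])]
bracket_1_eye side [(0.59, [0.5754, 0.1329]), (0.49, [0.6053, 0.1785])]
carton scene 0.68 ((0.5652499198913574, 0.07767916470766068), (0.2243310809135437, 0.2027686983346939), 4.4989824295043945)
carton side 0.71 ((0.5627942085266113, 0.07654991745948792), (0.2310819923877716, 0.20661935210227966), 4.994534969329834)
wooden_tray scene 0.86 ((0.4515892267227173, 0.29549211263656616), (0.23788705468177795, 0.19056116044521332), 3.4363481998443604)
wooden_tray side 0.73 ((0.4347188174724579, 0.291526734828949), (0.24911175668239594, 0.19732071459293365), 3.2322793006896973)
metal_tray scene 0.62 ((0.8730631470680237, -0.29790571331977844), (0.03296951577067375, 0.07698854804039001), 39.80546951293945)
metal_tray side 0.96 ((0.468320369720459, -0.28551894426345825), (0.20128409564495087, 0.2296617329120636), 89.90734100341797)
```

View pics/a.png

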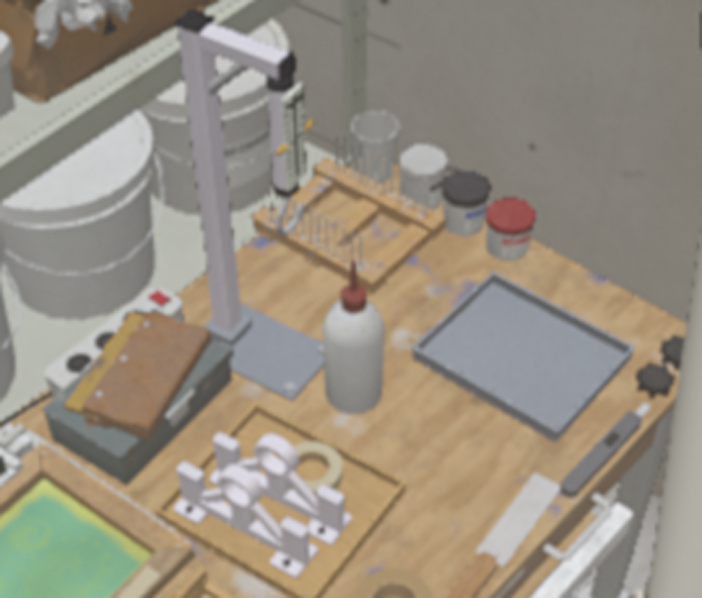

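View pics/b.png

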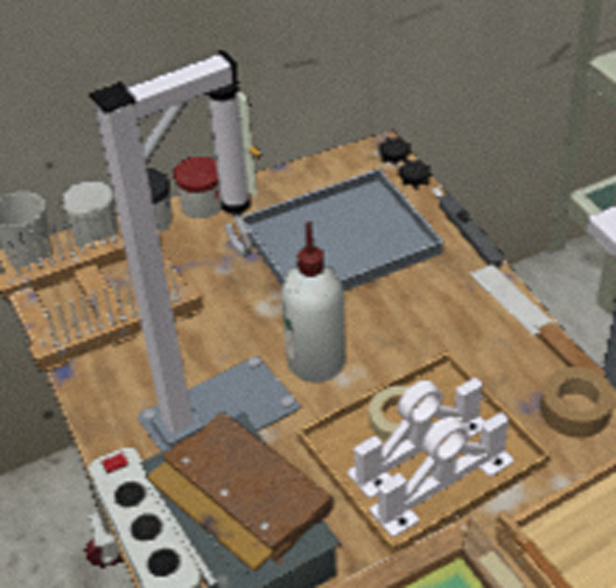

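```bash
python3 - <<'E'
from h import *
C={n:r.capture(n) for n in("scene","side")};A,B=C["scene"],C["side"]
f=lambda x,y:(200+x/2.6,60+y/2.6); g=lambda x,y:(180+x/2.8,90+y/2.8)
for n,p,q in(("tubebot",(287,190),(236,208)),("hookbottom",(292,222),(240,250)),("armend",(285,62),(226,65)),("posttop",(195,20),(115,97)),("bottle cap top",(354,290),(311,252)),("spout",(353,262),(309,225))):
    print(n,tri(A,f(*p),B,g(*q)))
print("postbase",onz(A,f(228,328),.01),onz(B,g(172,430),.01))
print("plate corners",onz(A,f(325,350),.01),onz(A,f(292,395),.01),onz(B,g(298,405),.01),onz(B,g(253,360),.01))
print("scraper tip",onz(A,f(520,478),0),onz(A,f(555,485),0),onz(A,f(490,560),0),onz(B,g(490,268),0),onz(B,g(472,275),0))
print("ring",onz(B,g(577,385),0.02),"mtray corners",[onz(A,f(*p),.022) for p in((492,278),(630,350),(556,432),(415,350))])
print("mtray B",[onz(B,g(*p),.022) for p in((378,175),(440,240),(320,290),(245,225))])
for t in("hook_seat","hook_tip"):
  for n in C: print(t,n,[(round(d["score"],2),np.round(d["centre"]).tolist()) for d in r.pinpoint(t,n)])
w=r.capture("wrist");print(w["origin"],np.round(w["orientation"],3).tolist(),w["fx"])
E
```

```text
tubebot (array([ 0.6876, -0.095 ,  0.2912]), 0.0026)
hookbottom (array([ 0.6887, -0.0993,  0.2358]), 0.0112)
armend (array([ 0.6811, -0.0947,  0.4589]), 0.0022)
posttop (array([ 0.7906, -0.0832,  0.4691]), 0.0023)
bottle cap top (array([ 0.602 , -0.1048,  0.1832]), 0.0017)
spout (array([ 0.6033, -0.104 ,  0.2252]), 0.0037)
postbase [ 0.7956 -0.0875  0.01  ] [ 0.7992 -0.0868  0.01  ]
plate corners [ 0.6725 -0.1353  0.01  ] [ 0.657  -0.0517  0.01  ] [ 0.6571 -0.0477  0.01  ] [ 0.6718 -0.1384  0.01  ]
scraper tip [ 0.3706 -0.1261  0.    ] [ 0.3331 -0.1429  0.    ] [ 0.3344 -0.0103  0.    ] [ 0.3255 -0.1387  0.    ] [ 0.3536 -0.1394  0.    ]
ring [0.3614 0.0977 0.02  ] mtray corners [array([ 0.5732, -0.3645,  0.022 ]), array([ 0.365 , -0.3639,  0.022 ]), array([ 0.3672, -0.1943,  0.022 ]), array([ 0.5765, -0.1971,  0.022 ])]
mtray B [array([ 0.3705, -0.3586,  0.022 ]), array([ 0.3673, -0.1985,  0.022 ]), array([ 0.55  , -0.1942,  0.022 ]), array([ 0.5788, -0.3553,  0.022 ])]
hook_seat scene [(0.62, [309.0, 147.0]), (0.39, [314.0, 199.0])]
hook_seat side [(0.45, [268.0, 175.0])]
hook_tip scene [(0.54, [312.0, 143.0])]
hook_tip side [(0.4, [259.0, 171.0])]
[ 0.14725869 -0.61216154  0.38454335] [[-0.36, -0.89, -0.279], [0.933, -0.343, -0.108], [0.0, -0.299, 0.954]] 358.985853971554
```

Emit:
{"fn": "move_arm", "kwargs": {"series": [[[0,0,0.92],[0,0,-0.05],0.7],[[0,0,0.92],[0,0,-0.05],0.7],[[0,0,0.92],[0,0,-0.05],0.7],[[0,0,0.92],[0,0,-0.05],0.7],[[0,0,0],[-0.06,0.08,0],0.7],[[0,0,0],[-0.06,0.08,0],0.7],[[0,0,0],[-0.06,0.08,0],0.7],[[0,0,0],[-0.06,0.08,0],0.7],[[0,0,0],[-0.06,0.08,0],0.7],[[0,0,0],[-0.06,0.08,0],0.7],[[0,0,0],[-0.06,0.08,0],0.7],[[0,0,0],[-0.06,0.08,0],0.7]]}}

```text
time_s: 4.4
tcp_pos: [0.4656, -0.2614, 0.323]
ee_rot: [[-1.0, 0.0, 0.001], [0.0, 1.0, -0.0], [-0.001, -0.0, -1.0]]
wrist_force: [0.8, -0.6, -0.4]
gripper_width: 0.701
gripper_force: 0.0
```

```bash
python3 - <<'E'
from h import *
w=r.capture("wrist");save(w,"w1")
for t in("bottle","hook_seat","hook_tip","scale_stand","bracket_1","bracket_1_eye","metal_tray"):
    print(t,[(round(d["score"],2),np.round(d["centre"]).tolist()) for d in r.pinpoint(t,"wrist")])
for n,P in(("cap",(.602,-.1048,.183)),("tube",(.688,-.095,.294)),("hook",(.688,-.095,.231))):print(n,np.round(proj(w,P)))
print(w["origin"])
E
```

```text
bottle [(0.63, [426.0, 245.0])]
hook_seat []
hook_tip []
scale_stand []
bracket_1 [(0.74, [589.0, 227.0]), (0.7, [552.0, 226.0])]
bracket_1_eye []
metal_tray [(0.97, [304.0, 159.0])]
cap [476. 324.]
tube [535. 511.]
hook [496. 435.]
[ 0.38248606 -0.26058111  0.48490527]
```

View pics/w1.png

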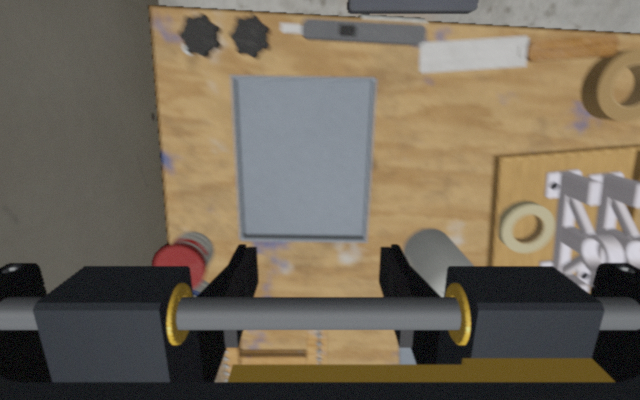

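The wrist view shows the near bench: metal tray (305,158), bottle behind the fingers (440,255), carton with tape (527,228) and brackets. The gripper body lies wide along y. Next: over the bottle and down onto the cap.

Emit:
{"fn": "move_arm", "kwargs": {"series": [[[0,0,0],[-0.055,0.0625,0],0.7],[[0,0,0],[-0.055,0.0625,0],0.7],[[0,0,0],[-0.055,0.0625,0],0.7],[[0,0,0],[-0.055,0.0625,0],0.7],[[0,0,0],[-0.055,0.0625,0],0.7],[[0,0,0],[0,0,0.04],0.7],[[0,0,0],[0,0,0.07],0.7],[[0,0,0],[0,0,0.07],0.7],[[0,0,0],[0,0,0.06],0.7],[[0,0,0],[0,0,0.04],0.7],[[0,0,0],[0,0,0.04],0.7],[[0,0,0],[0,0,0],0.7]]}}

```text
time_s: 6.0
tcp_pos: [0.6, -0.1084, 0.1594]
ee_rot: [[-1.0, 0.003, -0.007], [0.003, 1.0, 0.0], [0.007, 0.0, -1.0]]
wrist_force: [0.4, -0.2, -0.3]
gripper_width: 0.702
gripper_force: 0.0
```

Emit:
{"fn": "move_arm", "kwargs": {"series": [[[0,0,0],[0,0,0],0.1],[[0,0,0],[0,0,0],0.1],[[0,0,0],[0,0,0],0.1],[[0,0,0],[0,0,0],0.1],[[0,0,0],[0,0,0],0.1],[[0,0,0],[0,0,0],0.1],[[0,0,0],[0,0,0],0.1],[[0,0,0],[0,0,0],0.1]]}}

```text
time_s: 6.8
tcp_pos: [0.6028, -0.1068, 0.1632]
ee_rot: [[-1.0, -0.0, 0.001], [-0.0, 1.0, -0.0], [-0.001, -0.0, -1.0]]
wrist_force: [-0.3, 0.3, 2.9]
gripper_width: 0.336
gripper_force: 30.0
```

Emit:
{"fn": "move_arm", "kwargs": {"series": [[[0,0,0],[0,0,-0.03],0.1],[[0,0,0],[0,0,-0.03],0.1],[[0,0,0],[0.03,0,0],0.1],[[0,0,0],[0.06,0,0],0.1],[[0,0,0],[0.06,0,0],0.1],[[0,0,0],[0.06,0,0],0.1],[[0,0,0],[0.06,0,0],0.1],[[0,0,0],[0.06,0,0],0.1],[[0,0,0],[0.03,0,0],0.1],[[0,0,0],[0,0,0.03],0.1],[[0,0,0],[0,0,0.02],0.1],[[0,0,0],[0,0,0.006],0.1]]}}

```text
time_s: 8.0
tcp_pos: [0.4213, -0.1071, 0.1632]
ee_rot: [[-1.0, 0.0, -0.004], [0.0, 1.0, -0.0], [0.004, -0.0, -1.0]]
wrist_force: [-2.0, 2.6, 8.4]
gripper_width: 0.33
gripper_force: 30.0
```

Emit:
{"fn": "move_arm", "kwargs": {"series": [[[0,0,0],[0,0,0],0.1],[[0,0,0],[0,0,0.002],0.1],[[0,0,0],[0,0,0.0],0.1],[[0,0,0],[0,0,0],0.1]]}}

```text
time_s: 8.4
tcp_pos: [0.4224, -0.107, 0.1635]
ee_rot: [[-1.0, 0.0, -0.0], [0.0, 1.0, 0.0], [0.0, 0.0, -1.0]]
wrist_force: [0.2, -0.4, -3.5]
gripper_width: 0.332
gripper_force: 30.0
```

Emit:
{"fn": "move_arm", "kwargs": {"series": [[[0,0,0],[0,0,0.002],0.1],[[0,0,0],[0,0,0.002],0.1],[[0,0,0],[0,0,0.0],0.1],[[0,0,0],[0,0,0],0.1]]}}

```text
time_s: 8.8
tcp_pos: [0.4237, -0.107, 0.1632]
ee_rot: [[-1.0, -0.001, 0.003], [-0.001, 1.0, -0.0], [-0.003, -0.0, -1.0]]
wrist_force: [-1.8, 0.7, 5.1]
gripper_width: 0.332
gripper_force: 30.0
```

Emit:
{"fn": "move_arm", "kwargs": {"series": [[[0,0,0],[0,0,0],0.6],[[0,0,0],[0,0,0],0.6],[[0,0,0],[0,0,0],0.6],[[0,0,0],[0,0,0],0.6],[[0,0,0],[0,0,0],0.6],[[0,0,0],[0,0,-0.04],0.6],[[0,0,0],[0,0,-0.08],0.6],[[0,0,0],[0,0,-0.08],0.6],[[0,0,0],[0,0,-0.08],0.6],[[0,0,0],[-0.06,0.08,-0.04],0.6],[[0,0,0],[-0.06,0.08,0],0.6],[[0,0,0],[-0.06,0.08,0],0.6]]}}

```text
time_s: 10.0
tcp_pos: [0.5112, 0.0114, 0.3214]
ee_rot: [[-1.0, 0.001, 0.003], [0.001, 1.0, 0.001], [-0.003, 0.001, -1.0]]
wrist_force: [-0.1, -0.3, -0.3]
gripper_width: 0.599
gripper_force: 0.0
```

Emit:
{"fn": "move_arm", "kwargs": {"series": [[[0,0,0],[-0.06,0.08,0],0.45],[[0,0,0],[-0.06,0.08,0],0.45],[[0,0,0],[-0.06,0.0,0],0.45],[[0,0,0],[0,0,0],0.45],[[0,0,0],[0,0,0],0.45],[[0,0,0],[0,0,0],0.45]]}}

```text
time_s: 10.6
tcp_pos: [0.5996, 0.0896, 0.3202]
ee_rot: [[-1.0, 0.001, -0.0], [0.001, 1.0, -0.0], [0.0, -0.0, -1.0]]
wrist_force: [-0.2, 0.3, -0.1]
gripper_width: 0.449
gripper_force: 0.0
```

```bash
python3 - <<'E'
from h import *
w=r.capture("wrist");save(w,"w2");S=r.capture("scene");D=r.capture("side")
C={"wrist":w,"scene":S,"side":D}
for t,z in(("bracket_1",.004),("bracket_1_eye",.089),("hook_seat",.235),("hook_tip",.249),("bottle",0),("metal_tray",0),("carton",0),("scale_stand",0)):
  for n in C:
    print(t,n,[(round(d["score"],2),np.round(d["centre"]).tolist(),onz(C[n],d["centre"],z)[:2].tolist()) for d in r.pinpoint(t,n)])
print(r.sense()["tcp_pos"])
a=cv2.resize(S["img"][60:225,270:380],None,fx=3.6,fy=3.6,interpolation=cv2.INTER_CUBIC);b=cv2.resize(D["img"][90:255,205:315],None,fx=3.6,fy=3.6,interpolation=cv2.INTER_CUBIC)
cv2.imwrite("pics/ab.png",np.hstack([a,b])[...,::-1])
E
```

```text
bracket_1 wrist [(0.86, [309.0, 134.0], [0.5702, 0.0783]), (0.77, [354.0, 135.0], [0.5713, 0.1379]), (0.4, [266.0, 127.0], [0.5614, 0.0217]), (0.29, [486.0, 28.0], [0.4437, 0.294])]
bracket_1 scene [(0.77, [293.0, 265.0], [0.574, 0.1361]), (0.74, [308.0, 249.0], [0.5753, 0.0665])]
bracket_1 side [(0.93, [325.0, 248.0], [0.572, 0.0593]), (0.62, [338.0, 265.0], [0.5733, 0.1347])]
bracket_1_eye wrist [(0.76, [358.0, 142.0], [0.5695, 0.1343]), (0.4, [355.0, 133.0], [0.5595, 0.13])]
bracket_1_eye scene [(0.86, [288.0, 250.0], [0.5736, 0.1473]), (0.26, [401.0, 197.0], [0.437, -0.2158])]
bracket_1_eye side [(0.65, [338.0, 246.0], [0.5704, 0.1298])]
hook_seat wrist []
hook_seat scene []
hook_seat side [(0.54, [266.0, 177.0], [0.683, -0.1]), (0.44, [329.0, 232.0], [0.6325, 0.1737])]
hook_tip wrist []
hook_tip scene []
hook_tip side [(0.43, [259.0, 172.0], [0.6976, -0.1162])]
bottle wrist [(0.62, [156.0, 11.0], [0.4244, -0.1053])]
bottle scene [(0.86, [384.0, 237.0], [0.4222, -0.1166]), (0.69, [307.0, 254.0], [0.5689, 0.0785])]
bottle side [(0.92, [337.0, 198.0], [0.4178, -0.1192]), (0.32, [336.0, 264.0], [0.5724, 0.1271])]
metal_tray wrist [(0.64, [18.0, 54.0], [0.4717, -0.2833])]
metal_tray scene [(0.76, [400.0, 199.0], [0.4719, -0.2785])]
metal_tray side [(0.82, [302.0, 174.0], [0.4668, -0.2935])]
carton wrist [(0.73, [308.0, 130.0], [0.5651, 0.0773])]
carton scene [(0.61, [309.0, 250.0], [0.5743, 0.0625])]
carton side [(0.87, [330.0, 252.0], [0.5649, 0.0794])]
scale_stand wrist [(0.66, [188.0, 219.0], [0.6905, -0.096])]
scale_stand scene [(0.79, [311.0, 197.0], [0.7073, -0.1041])]
scale_stand side [(0.82, [273.0, 230.0], [0.6819, -0.0957])]
[0.60022886 0.09015624 0.32012156]
```

View pics/w2.png

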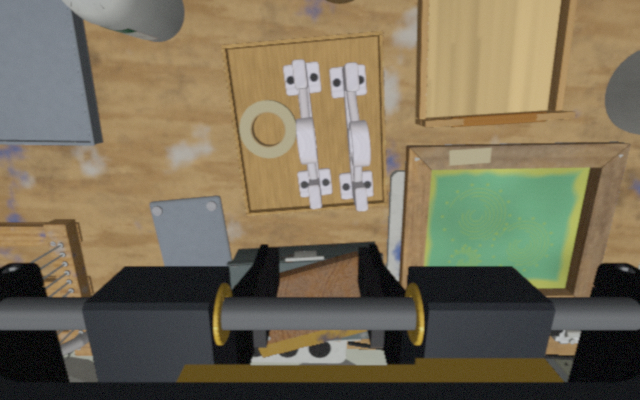

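View pics/ab.png

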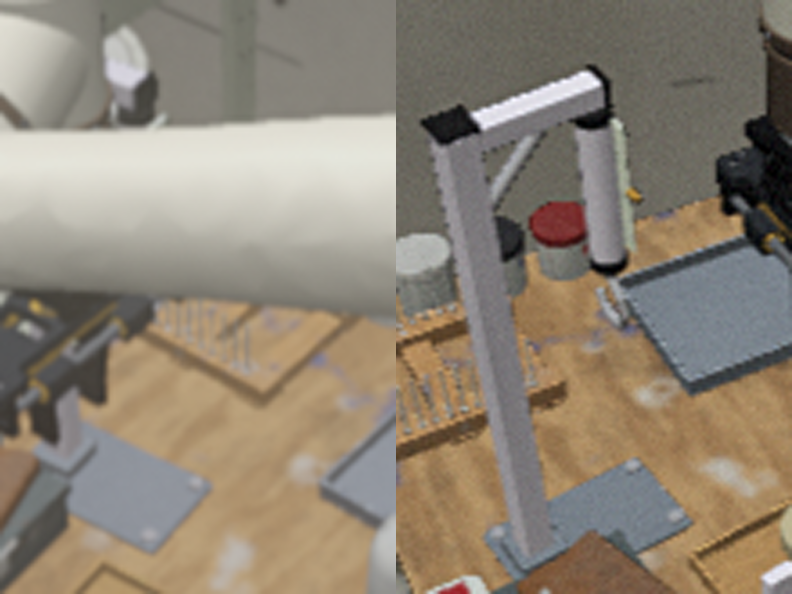

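The wrist view shows the left bracket's lugs near (350,77) and (361,192), the right bracket's at (299,72) and (315,192), and the tape at (268,130). The plate's front corners are at (153,203) and (220,197). The side crop shows the hook below the tube with its tip on the -y side.

```bash
cat >> h.py <<'E'
def lugs(w,near,far,z=.07):
    a,b=onz(w,near,z)[:2],onz(w,far,z)[:2];d=b-a
    return a,b,"mid",((a+b)/2).round(4),"len",np.linalg.norm(d).round(3),"yaw",np.degrees(np.arctan2(d[1],d[0])).round(1)
E
python3 - <<'E'
from h import *
w=r.capture("wrist")
print(lugs(w,(350,77),(361,192)));print(lugs(w,(299,72),(315,193)))
p=[onz(w,q,.01)[:2] for q in((152,203),(221,197))];print(p);d=p[1]-p[0];print("plate yaw",np.degrees(np.arctan2(-d[0],d[1])),np.linalg.norm(d))
m=r.cut_out("carton","wrist")
for q in((228,46),(381,36),(384,203),(249,212)):print(onz(w,q,.02))
print("wood",[onz(w,q,.05)[:2] for q in((418,120),(567,113))])
for i in range(2):
  ms=r.cut_out("bracket_1","wrist")
for m in ms:
    ys,xs=np.nonzero(m["pixels"]);print(round(m["score"],2),m["centre"],xs.min(),xs.max(),ys.min(),ys.max())
g=cv2.cvtColor(w["img"],cv2.COLOR_RGB2BGR)
E
```

```text
(array([0.5027, 0.1255]), array([0.632, 0.142]), 'mid', array([0.5674, 0.1337]), 'len', np.float64(0.13), 'yaw', np.float64(7.3))
(array([0.4976, 0.0703]), array([0.6332, 0.0872]), 'mid', array([0.5654, 0.0788]), 'len', np.float64(0.137), 'yaw', np.float64(7.1))
[array([ 0.6643, -0.1379]), array([ 0.6558, -0.0422])]
plate yaw 5.0756477784970775 0.09607674016118573
[ 0.4663 -0.0159  0.02  ]
[0.4554 0.165  0.02  ]
[0.6613 0.1798 0.02  ]
[ 0.6741 -0.003   0.02  ]
wood [array([0.5498, 0.2084]), array([0.5418, 0.382 ])]
0.71 [306.0, 127.9] 283 332 59 207
0.67 [353.7, 133.6] 329 372 61 209
0.56 [74.9, 344.0] 62 87 332 352
```

Emit:
{"fn": "move_arm", "kwargs": {"series": [[[0,0,0],[0.069,0.024,0],0.45],[[0,0,0],[0.069,0.024,0],0.45],[[0,0,0],[0.069,0.024,0],0.45],[[0,0,-0.55],[0,0,0.08],0.45],[[0,0,-0.55],[0,0,0.08],0.45],[[0,0,0],[0,0,0.08],0.45],[[0,0,0],[0,0,0.08],0.45],[[0,0,0],[0,0,0.04],0.45],[[0,0,0],[0,0,0],0.45]]}}

```text
time_s: 13.05
tcp_pos: [0.4947, 0.1251, 0.1372]
ee_rot: [[-0.994, -0.109, -0.006], [-0.109, 0.994, -0.003], [0.007, -0.003, -1.0]]
wrist_force: [-0.4, -0.3, -0.6]
gripper_width: 0.45
gripper_force: 0.0
```

```bash
python3 - <<'E'
from h import *
S=r.capture("scene");D=r.capture("side");s=r.sense();print(s["tcp_pos"],np.round(s["ee_rot"][0],3))
a=cv2.resize(S["img"][160:310,230:360],None,fx=3,fy=3,interpolation=cv2.INTER_CUBIC);b=cv2.resize(D["img"][160:310,270:400],None,fx=3,fy=3,interpolation=cv2.INTER_CUBIC)
cv2.imwrite("pics/c.png",np.hstack([a,b])[...,::-1])
E
```

```text
[0.49744831 0.12634347 0.14085637] [-0.994 -0.11   0.001]
```

View pics/c.png

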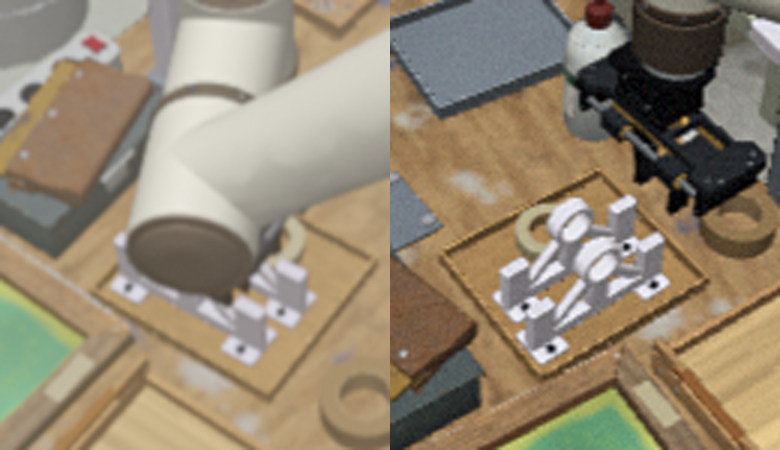

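```bash
python3 - <<'E'
from h import *
S=r.capture("scene");D=r.capture("side")
f=lambda x,y:(230+x/3,160+y/3); g=lambda x,y:(270+(x-390)/3,160+y/3)
print("L near",onz(S,f(252,304),.07),onz(D,g(649,240),.07),tri(S,f(252,304),D,g(649,240)))
print("R near",onz(S,f(291,268),.07),onz(D,g(622,203),.07))
print("L far",onz(D,g(540,306),.07),"R far",onz(D,g(514,268),.07))
E
```

```text
L near [0.5018 0.1215 0.07  ] [0.502 0.125 0.07 ] (array([0.5016, 0.1229, 0.0695]), 0.003)
R near [0.4993 0.067  0.07  ] [0.4987 0.0692 0.07  ]
L far [0.6401 0.1406 0.07  ] R far [0.639  0.0873 0.07  ]
```

The side crop shows the left bracket's near lug at (0.502, 0.124), 2–4 mm from the TCP. That is good enough, so I go down and grip.

Emit:
{"fn": "move_arm", "kwargs": {"series": [[[0,0,0],[-0.004,-0.004,0.05],0.45],[[0,0,0],[0,0,0.06],0.45],[[0,0,0],[0,0,0.05],0.45],[[0,0,0],[0,0,0.036],0.45],[[0,0,0],[0,0,0],0.45],[[0,0,0],[0,0,0],0],[[0,0,0],[0,0,0],0],[[0,0,0],[0,0,0],0],[[0,0,0],[0,0,0],0],[[0,0,0],[0,0,0],0],[[0,0,0],[0,0,0],0]]}}

```text
time_s: 14.35
tcp_pos: [0.4996, 0.1251, 0.0431]
ee_rot: [[-0.994, -0.11, 0.002], [-0.11, 0.994, 0.001], [-0.002, 0.001, -1.0]]
wrist_force: [-1.7, 1.9, 5.7]
gripper_width: 0.162
gripper_force: 30.0
```

Emit:
{"fn": "move_arm", "kwargs": {"series": [[[0,0,0],[0,0,-0.01],0],[[0,0,0],[0,0,-0.02],0],[[0,0,0],[0,0,-0.03],0],[[0,0,0],[0,0,0],0],[[0,0,0],[0,0,0],0],[[0,0,0],[0,0,0],0]]}}

```text
time_s: 14.95
tcp_pos: [0.4983, 0.124, 0.072]
ee_rot: [[-0.994, -0.109, -0.001], [-0.109, 0.994, -0.001], [0.001, -0.0, -1.0]]
wrist_force: [-4.0, -0.1, 0.3]
gripper_width: 0.156
gripper_force: 30.0
```

```bash
python3 - <<'E'
from h import *
S=r.capture("scene");D=r.capture("side");s=r.sense();print(s["tcp_pos"],s["wrist_force"],s["moment"],s["gripper_width"])
a=cv2.resize(S["img"][160:310,230:360],None,fx=3,fy=3,interpolation=cv2.INTER_CUBIC);b=cv2.resize(D["img"][160:310,270:400],None,fx=3,fy=3,interpolation=cv2.INTER_CUBIC)
cv2.imwrite("pics/d.png",np.hstack([a,b])[...,::-1])
E
```

```text
[0.49830592 0.12404954 0.07196228] [-4.2201784   0.46009412  1.79387478] [-0.0432084   0.85659453 -0.0109738 ] 0.16250493075002267
```

View pics/d.png

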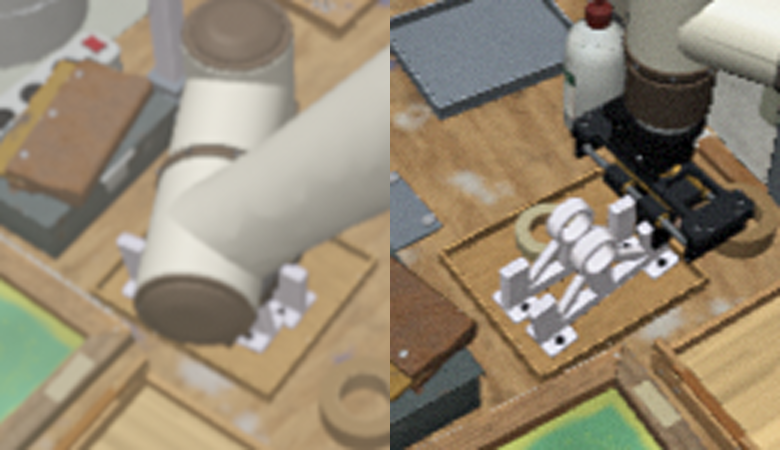

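The bracket's near end has come up and the far end is still low, at about (547,310)–(557,340) in the crop. I'll lift more and see whether the grip holds the droop.

Emit:
{"fn": "move_arm", "kwargs": {"series": [[[0,0,0],[0,0,-0.02],0],[[0,0,0],[0,0,-0.02],0],[[0,0,0],[0,0,-0.02],0],[[0,0,0],[0,0,-0.02],0],[[0,0,0],[0,0,-0.02],0],[[0,0,0],[0,0,-0.02],0],[[0,0,0],[0,0,0],0],[[0,0,0],[0,0,0],0],[[0,0,0],[0,0,0],0],[[0,0,0],[0,0,0],0]]}}

```text
time_s: 16.05
tcp_pos: [0.4985, 0.1242, 0.1315]
ee_rot: [[-0.994, -0.109, -0.001], [-0.109, 0.994, -0.001], [0.001, -0.001, -1.0]]
wrist_force: [-0.6, 0.1, -6.6]
gripper_width: 0.157
gripper_force: 30.0
```

```bash
python3 - <<'E'
from h import *
S=r.capture("scene");D=r.capture("side");s=r.sense();print(s["tcp_pos"],s["wrist_force"],s["moment"],s["gripper_width"])
a=cv2.resize(S["img"][160:310,230:360],None,fx=3,fy=3,interpolation=cv2.INTER_CUBIC);b=cv2.resize(D["img"][140:290,270:400],None,fx=3,fy=3,interpolation=cv2.INTER_CUBIC)
cv2.imwrite("pics/e.png",np.hstack([a,b])[...,::-1])
E
```

```text
[0.49871897 0.12424076 0.13162313] [-0.15276975 -0.27965135 -7.28108076] [-0.01439449  0.32365722  0.03878391] 0.15864557157413575
```

View pics/e.png

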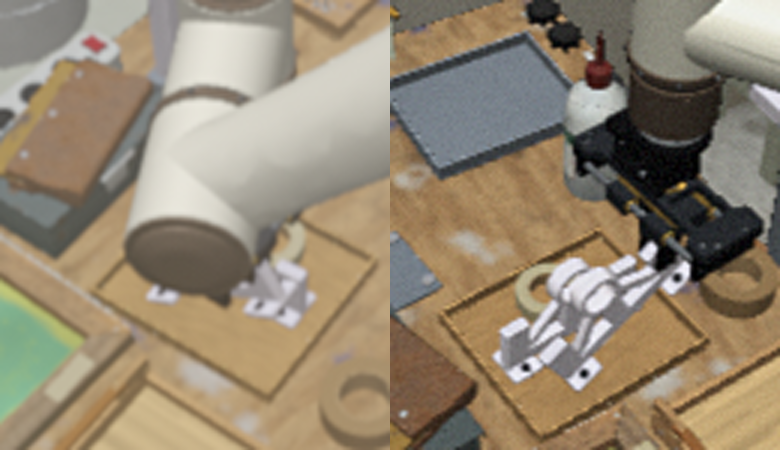

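```bash
cat >> h.py <<'E'
def onplane(c,px,P,yaw):
    "pixel to the upright plane through P along yaw: (along, height)"
    o,d=ray(c,px);u=np.array([np.cos(yaw),np.sin(yaw),0]);n=np.array([-u[1],u[0],0]);P=np.array([P[0],P[1],0])
    X=o+d*((P-o)@n)/(d@n);return np.round([(X-P)@u,X[2]],4)
E
python3 - <<'E'
from h import *
D=r.capture("side");s=r.sense()
g=lambda x,y:(270+(x-390)/3,140+y/3)
for n,q in(("far hole",(583,375)),("near hole",(677,277)),("far lug top",(555,328)),("eye centre",(592,292)),("far lug top2",(550,325))):
    for off in(0,):print(n,onplane(D,g(*q),s["tcp_pos"],np.radians(6.2)))
print(s["wrist_force"],s["moment"])
E
```

```text
far hole [0.086  0.0081]
near hole [-0.0336  0.0801]
far lug top [0.124 0.115]
eye centre [0.0801 0.1373]
far lug top2 [0.1301 0.1242]
[ 0.76901375 -0.6548583  -7.32747528] [-0.08756426  0.30742726  0.00538302]
```

Emit:
{"fn": "move_arm", "kwargs": {"series": [[[0,0,0],[0,0,-0.02],0],[[0,0,0],[0,0,-0.02],0],[[0,0,0],[0,0,-0.02],0],[[0,0,0],[0,0,-0.02],0],[[0,0,0],[0,0,-0.02],0],[[0,0,0],[0,0,-0.02],0],[[0,0,0],[0,0,0],0],[[0,0,0],[0,0,0],0],[[0,0,0],[0,0,0],0],[[0,0,0],[0,0,0],0]]}}

```text
time_s: 17.2
tcp_pos: [0.4985, 0.1242, 0.1914]
ee_rot: [[-0.994, -0.11, -0.001], [-0.11, 0.994, -0.001], [0.002, -0.001, -1.0]]
wrist_force: [-0.2, -0.1, -6.2]
gripper_width: 0.156
gripper_force: 30.0
```

```bash
cat > track.py <<'E'
from h import *
# bracket pitch in the side view: project model points of bracket (plane y=0) held at tool
def look(name):
    D=r.capture("side");s=r.sense();print(s["time_s"],s["tcp_pos"].round(4) if hasattr(s["tcp_pos"],"round") else s["tcp_pos"],np.round(s["wrist_force"],2),np.round(s["moment"],3),round(s["gripper_width"],3))
    ms=r.cut_out("bracket_1","side")
    for m in ms:print(round(m["score"],2),np.round(m["centre"]),m["pixels"].sum())
    u,v=proj(D,s["tcp_pos"]);u,v=int(u),int(v)
    x0=max(0,min(640-130,u-85));y0=max(0,min(250,v-60))
    cv2.imwrite(f"pics/{name}.png",cv2.resize(D["img"][y0:y0+150,x0:x0+130],None,fx=3,fy=3,interpolation=cv2.INTER_CUBIC)[...,::-1]);print("crop",x0,y0)
    return D,s
E
python3 -c "
from track import *
look('f')"
```

```text
17.25 [0.4987 0.1242 0.1915] [-0.13 -0.08 -6.36] [-0.015  0.275  0.055] 0.158
0.91 [340. 228.] 856
0.71 [320. 250.] 437
0.32 [237. 165.] 3483
0.27 [338. 192.] 534
crop 275 152
```

View pics/f.png

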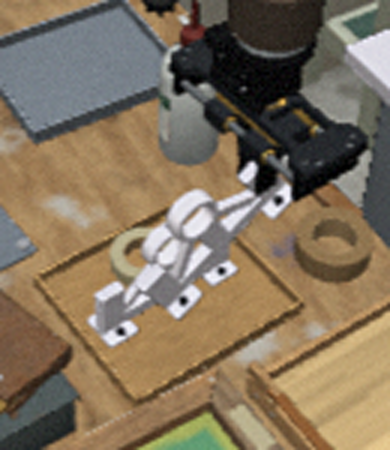

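```bash
python3 - <<'E'
from h import *
D=r.capture("side");s=r.sense()
g=lambda x,y:(275+x/3,152+y/3);P=s["tcp_pos"];Y=np.radians(6.2)
a=onplane(D,g(184,300),P,Y);b=onplane(D,g(277,200),P,Y);e=onplane(D,g(190,218),P,Y);d=a-b
print(a,b,e,"len",np.linalg.norm(d),"tilt",np.degrees(np.arctan2(-d[1],d[0])),s["wrist_force"])
E
```

```text
[0.0808 0.0694] [-0.0332  0.1431] [0.079  0.1915] len 0.1357486279857001 tilt 32.882313773171674 [-0.33975403 -0.41251488 -6.75373141]
```

The bracket is now free in the air and holds at about 33° droop. It weighs about 6.4 N, and a shallow grip is too weak for that. I'll lower it back and grip deeper and nearer the eye.

Emit:
{"fn": "move_arm", "kwargs": {"series": [[[0,0,0],[0,0,0.04],0],[[0,0,0],[0,0,0.04],0],[[0,0,0],[0,0,0.04],0],[[0,0,0],[0,0,0.03],0],[[0,0,0],[0,0,0.03],0],[[0,0,0],[0,0,0.03],0],[[0,0,0],[0,0,0.03],0],[[0,0,0],[0,0,0.02],0],[[0,0,0],[0,0,0.02],0],[[0,0,0],[0,0,0.01],0],[[0,0,0],[0,0,0],0],[[0,0,0],[0,0,0],0]]}}

```text
time_s: 18.55
tcp_pos: [0.4993, 0.1246, 0.0474]
ee_rot: [[-0.994, -0.11, 0.001], [-0.11, 0.994, 0.0], [-0.001, 0.0, -1.0]]
wrist_force: [-2.1, -0.7, -2.9]
gripper_width: 0.155
gripper_force: 30.0
```

```bash
python3 -c "
from track import *
look('g1')"
```

```text
18.6 [0.4994 0.1246 0.0474] [-1.52 -0.91 -2.66] [-0.171  0.632 -0.044] 0.158
0.72 [323. 246.] 631
0.58 [335. 254.] 866
crop 271 184
```

View pics/g1.png

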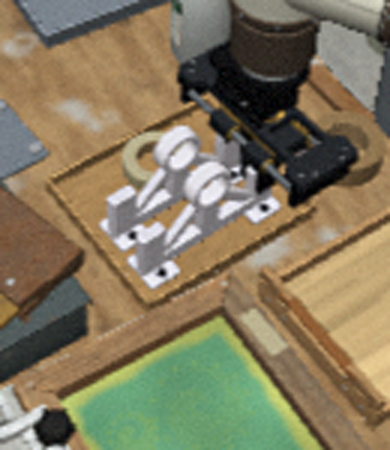

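The side crop shows the bracket standing level in the carton again, eye at (210,187) and the near lug in the fingers. I release, check the eye's position by numbers, then regrip deeper.

Emit:
{"fn": "move_arm", "kwargs": {"series": [[[0,0,0],[0,0,0.006],0],[[0,0,0],[0,0,0.0],0.45],[[0,0,0],[0,0,0],0.45],[[0,0,0],[0,0,0],0.45],[[0,0,0],[0,0,0],0.45],[[0,0,0],[0,0,0],0.45]]}}

```text
time_s: 19.25
tcp_pos: [0.4993, 0.1246, 0.0443]
ee_rot: [[-0.994, -0.11, 0.001], [-0.11, 0.994, 0.0], [-0.001, 0.0, -1.0]]
wrist_force: [0.1, 0.6, 0.5]
gripper_width: 0.436
gripper_force: 0.0
```

```bash
cat >> track.py <<'E'
def eye(n="side",k=3,Y=np.radians(6.2),plane=None):
    "where the networks see an eye: per camera call, at upright plane through the tool"
    for i in range(k):
        c=r.capture(n);s=r.sense();P=s["tcp_pos"] if plane is None else plane
        print(n,[(round(d["score"],2),np.round(d["centre"],1).tolist(),onplane(c,d["centre"],P,Y).tolist()) for d in r.pinpoint("bracket_1_eye",n)][:3])
    print(s["time_s"],np.round(s["tcp_pos"],4),np.round(s["wrist_force"],2),np.round(s["moment"],3),round(s["gripper_width"],3))
E
python3 -c "
from track import *
eye()"
```

```text
side [(0.8, [340.3, 245.2], [0.0666, 0.0917])]
side [(0.77, [341.1, 245.9], [0.0633, 0.0858])]
side [(0.56, [339.9, 243.9], [0.0686, 0.0991]), (0.29, [327.0, 250.9], [0.1164, 0.1021])]
19.5 [0.499  0.1244 0.0441] [-0.19  0.39 -0.22] [-0.029 -0.054 -0.03 ] 0.445
```

Emit:
{"fn": "move_arm", "kwargs": {"series": [[[0,0,0],[0,0,0.017],0.45],[[0,0,0],[0,0,0.017],0.45],[[0,0,0],[0,0,0],0.45],[[0,0,0],[0,0,0],0],[[0,0,0],[0,0,0],0],[[0,0,0],[0,0,0],0],[[0,0,0],[0,0,0],0],[[0,0,0],[0,0,0],0],[[0,0,0],[0,0,0],0]]}}

```text
time_s: 20.45
tcp_pos: [0.4991, 0.1245, 0.0273]
ee_rot: [[-0.994, -0.11, 0.0], [-0.11, 0.994, 0.0], [-0.0, 0.0, -1.0]]
wrist_force: [-0.2, 0.4, 0.6]
gripper_width: 0.161
gripper_force: 30.0
```

Emit:
{"fn": "move_arm", "kwargs": {"series": [[[0,0,0],[0,0,-0.005],0],[[0,0,0],[0,0,-0.01],0],[[0,0,0],[0,0,-0.01],0],[[0,0,0],[0,0,-0.01],0],[[0,0,0],[0,0,-0.01],0],[[0,0,0],[0,0,-0.01],0],[[0,0,0],[0,0,-0.01],0],[[0,0,0],[0,0,-0.01],0],[[0,0,0],[0,0,-0.005],0],[[0,0,0],[0,0,0],0],[[0,0,0],[0,0,0],0],[[0,0,0],[0,0,0],0]]}}

```text
time_s: 21.65
tcp_pos: [0.4987, 0.1243, 0.0668]
ee_rot: [[-0.994, -0.11, -0.001], [-0.11, 0.994, -0.0], [0.001, -0.0, -1.0]]
wrist_force: [-0.4, -0.9, -6.7]
gripper_width: 0.155
gripper_force: 30.0
```

```bash
python3 -c "
from track import *
eye()
for m in r.cut_out('bracket_1','side'):
    ys,xs=np.nonzero(m['pixels']);print(round(m['score'],2),m['centre'],xs.min(),xs.max(),ys.min(),ys.max(),xs[ys.argmax()])
"
```

```text
side [(0.73, [343.5, 235.9], [0.0569, 0.1271])]
side [(0.62, [339.6, 234.3], [0.0722, 0.1453])]
side [(0.61, [341.6, 235.0], [0.0643, 0.1366])]
21.9 [0.4989 0.1243 0.067 ] [ 0.55  0.19 -7.49] [-0.028  0.449 -0.007] 0.158
0.68 [325.9, 246.4] 305 351 226 267 312
0.6 [336.0, 246.6] 315 364 230 271 321
```

The deep grip holds: the eye height matches a level bracket and the load is about 7 N. Next I raise it and carry it round to the hook's open side, keeping its far end short of the scale.

Emit:
{"fn": "move_arm", "kwargs": {"series": [[[0,0,0],[0,0,-0.02],0],[[0,0,0],[0,0,-0.04],0],[[0,0,0],[0,0,-0.05],0],[[0,0,0],[0,0,-0.05],0],[[0,0,0],[0,0,-0.05],0],[[0,0,0],[0,0,-0.05],0],[[0,0,0],[0,0,-0.04],0],[[0,0,0],[0,0,-0.03],0],[[0,0,0],[0,0,-0.016],0],[[0,0,0],[0,0,0],0]]}}

```text
time_s: 23.0
tcp_pos: [0.4993, 0.1246, 0.2415]
ee_rot: [[-0.994, -0.11, 0.003], [-0.11, 0.994, 0.002], [-0.003, 0.001, -1.0]]
wrist_force: [0.6, 0.9, -5.7]
gripper_width: 0.161
gripper_force: 30.0
```

Emit:
{"fn": "move_arm", "kwargs": {"series": [[[0,0,0],[0.003,-0.03,0],0],[[0,0,0],[0.006,-0.05,0],0],[[0,0,0],[0.006,-0.055,0],0],[[0,0,0],[0.006,-0.055,0],0],[[0,0,0],[0.006,-0.055,0],0],[[0,0,0],[0.006,-0.055,0],0],[[0,0,0],[0.006,-0.055,0],0],[[0,0,0],[0.006,-0.055,0],0],[[0,0,0],[0.006,-0.055,0],0],[[0,0,0],[0.006,-0.055,0],0],[[0,0,0],[0.006,-0.04,0],0],[[0,0,0],[0.003,-0.026,0],0]]}}

```text
time_s: 24.2
tcp_pos: [0.4969, -0.1721, 0.2387]
ee_rot: [[-0.994, -0.108, -0.003], [-0.108, 0.994, 0.0], [0.003, 0.0, -1.0]]
wrist_force: [0.0, 0.6, -6.0]
gripper_width: 0.157
gripper_force: 30.0
```

```bash
cat >> track.py <<'E'
def go(x,y,z):
    s=r.sense();d=np.array(s["ee_rot"]).T@(np.array([x,y,z])-s["tcp_pos"]);print("units to",(x,y,z),(d/.5).round(4))
E
python3 -c "
from track import *
eye(k=2)
go(.625,-.161,.24);go(.625,-.161,.183)
for t in('hook_seat','hook_tip'):
  for n in('scene','side'):
    c=r.capture(n);print(t,n,[(round(d['score'],2),onz(c,d['centre'],.235 if 'seat' in t else .249).tolist()) for d in r.pinpoint(t,n)])
"
```

```text
side [(0.59, [289.3, 134.4], [0.0731, 0.3056])]
side [(0.8, [291.9, 134.3], [0.0646, 0.3039])]
24.35 [ 0.4976 -0.1711  0.2392] [ 0.55 -0.4  -6.24] [-0.178  0.391 -0.058] 0.159
units to (0.625, -0.161, 0.24) [-0.255  -0.009  -0.0016]
units to (0.625, -0.161, 0.183) [-0.2552 -0.009   0.1124]
hook_seat scene [(0.67, [0.69, -0.0955, 0.235])]
hook_seat side [(0.39, [0.6796, -0.0875, 0.235])]
hook_tip scene [(0.63, [0.6965, -0.1222, 0.249])]
hook_tip side [(0.5, [0.6975, -0.1198, 0.249])]
```

Emit:
{"fn": "move_arm", "kwargs": {"series": [[[0,0,0],[-0.02,-0.002,0.01],0],[[0,0,0],[-0.04,-0.002,0.016],0],[[0,0,0],[-0.04,-0.002,0.016],0],[[0,0,0],[-0.04,-0.002,0.016],0],[[0,0,0],[-0.04,-0.003,0.016],0],[[0,0,0],[-0.04,-0.002,0.016],0],[[0,0,0],[-0.024,0,0.014],0],[[0,0,0],[-0.01,0,0.008],0],[[0,0,0],[0,0,0],0],[[0,0,0],[0,0,0],0]]}}

```text
time_s: 25.8
tcp_pos: [0.6247, -0.1631, 0.1842]
ee_rot: [[-0.994, -0.109, -0.001], [-0.109, 0.994, -0.0], [0.001, 0.0, -1.0]]
wrist_force: [0.0, -0.2, -5.8]
gripper_width: 0.159
gripper_force: 30.0
```

```bash
python3 -c "
from track import *
eye(k=2);eye('scene',k=2)
go(.620,-.103,.183)
D=r.capture('side');S=r.capture('scene');a=S['img'][90:220,250:380];b=D['img'][120:250,210:340]
cv2.imwrite('pics/h.png',cv2.resize(np.hstack([a,b]),None,fx=3,fy=3,interpolation=cv2.INTER_CUBIC)[...,::-1])
"
```

```text
side [(0.66, [254.8, 163.6], [0.0695, 0.2503])]
side [(0.75, [253.6, 159.5], [0.0714, 0.2671])]
25.95 [ 0.6249 -0.1631  0.1851] [-0.42  0.25 -5.9 ] [-0.088  0.407  0.009] 0.155
scene [(0.67, [323.0, 136.3], [0.0674, 0.2376])]
scene [(0.68, [320.4, 135.2], [0.0766, 0.2377])]
26.15 [ 0.625  -0.1631  0.1847] [-0.35  0.33 -6.78] [-0.02   0.405 -0.021] 0.156
units to (0.62, -0.103, 0.183) [-0.0031  0.1205  0.0031]
```

View pics/h.png

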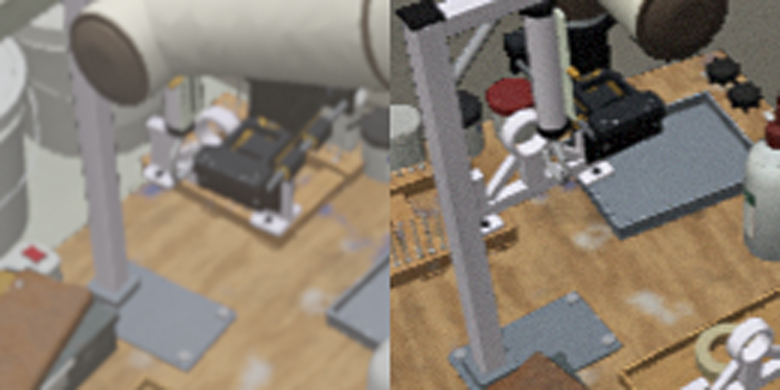

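The scene half shows the eye at (215,128), with the hook just left of it at (185,152). The side half shows the eye at (521,133) left of the hook (555,155). The bracket is held level on the open side.

```bash
python3 -c "
from track import *
D=r.capture('side');S=r.capture('scene');f=lambda x,y:(250+x/3,90+y/3);g=lambda x,y:(210+(x-390)/3,120+y/3)
print('eye',tri(S,f(215,128),D,g(521,133)),'expected',.625+.0656,-.163+.0072,.247)
print('tube bottom centre',tri(S,f(177,132),D,g(552,133)))
print('near hole',tri(S,f(268,219),D,g(597,171)),'far hole',tri(S,f(157,173),D,g(487,223)))
for c,n in((S,'S'),(D,'D')):
  for P in((.690,-.0955,.235),(.692,-.118,.249)):print(n,P,np.round(proj(c,P),1))
"
```

```text
eye (array([ 0.6974, -0.1565,  0.2484]), 0.0001) expected 0.6906 -0.1558 0.247
tube bottom centre (array([ 0.689 , -0.0915,  0.2918]), 0.0013)
near hole (array([ 0.6236, -0.1475,  0.1725]), 0.0024) far hole (array([ 0.7557, -0.1295,  0.1747]), 0.0012)
S (0.69, -0.0955, 0.235) [310.5 147.9]
S (0.692, -0.118, 0.249) [314.8 140. ]
D (0.69, -0.0955, 0.235) [265.  178.7]
D (0.692, -0.118, 0.249) [260.7 170.9]
```

Emit:
{"fn": "move_arm", "kwargs": {"series": [[[0,0,0],[0.003,0,0.012],0],[[0,0,0],[0,0.012,0],0],[[0,0,0],[0,0.016,0],0],[[0,0,0],[0,0.016,0],0],[[0,0,0],[0,0.016,0],0],[[0,0,0],[0,0,0],0],[[0,0,0],[0,0,0],0]]}}

```text
time_s: 27.1
tcp_pos: [0.6206, -0.1329, 0.1784]
ee_rot: [[-0.994, -0.11, 0.0], [-0.11, 0.994, -0.0], [-0.0, -0.0, -1.0]]
wrist_force: [0.3, 0.2, -6.0]
gripper_width: 0.161
gripper_force: 30.0
```

Emit:
{"fn": "move_arm", "kwargs": {"series": [[[0,0,0],[0,0.016,0],0],[[0,0,0],[0,0.016,0],0],[[0,0,0],[0,0.016,0],0],[[0,0,0],[0,0.016,0],0],[[0,0,0],[0,0,0],0],[[0,0,0],[0,0,0],0]]}}

```text
time_s: 27.7
tcp_pos: [0.6169, -0.1012, 0.1782]
ee_rot: [[-0.994, -0.11, 0.0], [-0.11, 0.994, -0.0], [-0.0, -0.0, -1.0]]
wrist_force: [0.6, -0.2, -6.3]
gripper_width: 0.159
gripper_force: 30.0
```

Emit:
{"fn": "move_arm", "kwargs": {"series": [[[0,0,0],[0,0,0.01],0],[[0,0,0],[0,0,0.015],0],[[0,0,0],[0,0,0.015],0],[[0,0,0],[0,0,0.015],0],[[0,0,0],[0,0,0.015],0],[[0,0,0],[0,0,0.015],0],[[0,0,0],[0,0,0.005],0],[[0,0,0],[0,0,0],0],[[0,0,0],[0,0,0],0]]}}

```text
time_s: 28.6
tcp_pos: [0.6172, -0.1017, 0.1337]
ee_rot: [[-0.994, -0.11, 0.001], [-0.11, 0.994, -0.0], [-0.001, -0.0, -1.0]]
wrist_force: [0.5, -0.5, -4.1]
gripper_width: 0.16
gripper_force: 30.0
```

```bash
python3 -c "
from track import *
eye(k=2);eye('scene',k=1)"
```

```text
side [(0.82, [269.4, 187.9], [0.0629, 0.1934])]
side [(0.66, [266.3, 185.9], [0.0724, 0.207])]
28.75 [ 0.6172 -0.1016  0.1337] [-0.24 -0.45 -2.77] [-0.265  0.195 -0.087] 0.163
scene [(0.79, [310.5, 160.2], [0.0742, 0.1864])]
28.85 [ 0.6172 -0.1016  0.1336] [ 0.1  -0.59 -3.8 ] [-0.299  0.211 -0.1  ] 0.159
```

The hook is taking load. I lower on until the gripper carries almost nothing.

Emit:
{"fn": "move_arm", "kwargs": {"series": [[[0,0,0],[0,0,0.01],0],[[0,0,0],[0,0,0.012],0],[[0,0,0],[0,0,0.012],0],[[0,0,0],[0,0,0.012],0],[[0,0,0],[0,0,0.012],0],[[0,0,0],[0,0,0.006],0],[[0,0,0],[0,0,0],0],[[0,0,0],[0,0,0],0],[[0,0,0],[0,0,0],0]]}}

```text
time_s: 29.8
tcp_pos: [0.6176, -0.1015, 0.1018]
ee_rot: [[-0.994, -0.11, 0.002], [-0.11, 0.994, -0.0], [-0.002, -0.0, -1.0]]
wrist_force: [3.6, -1.5, 0.2]
gripper_width: 0.157
gripper_force: 30.0
```

```bash
python3 -c "
from track import *
eye(k=5)"
```

```text
side [(0.74, [266.7, 192.9], [0.0735, 0.1787])]
side [(0.97, [265.3, 193.2], [0.0784, 0.1803]), (0.57, [326.5, 234.4], [-0.1612, -0.1813])]
side [(0.62, [269.1, 190.6], [0.0647, 0.1834]), (0.52, [301.6, 177.3], [-0.0547, 0.1739]), (0.47, [331.3, 250.3], [-0.1885, -0.302])]
side [(0.89, [269.4, 194.0], [0.065, 0.1692])]
side [(0.65, [266.9, 192.3], [0.0728, 0.1808]), (0.54, [402.9, 281.6], [-0.7476, -1.0282])]
30.25 [ 0.6174 -0.1015  0.1014] [ 4.46 -2.82 -0.69] [-0.317 -1.11  -0.191] 0.156
```

Sideways forces show the eye about 7 mm short of the hook's centre line. I ease the bracket under the hook before letting go.

Emit:
{"fn": "move_arm", "kwargs": {"series": [[[0,0,0],[-0.004,-0.001,0],0],[[0,0,0],[-0.004,-0.001,0],0],[[0,0,0],[-0.002,-0.001,0],0],[[0,0,0],[0,0,0],0],[[0,0,0],[0,0,0],0],[[0,0,0],[0,0,0],0]]}}

```text
time_s: 30.9
tcp_pos: [0.6207, -0.1027, 0.1006]
ee_rot: [[-0.994, -0.109, -0.003], [-0.109, 0.994, -0.0], [0.003, 0.0, -1.0]]
wrist_force: [-4.0, -2.8, -1.3]
gripper_width: 0.157
gripper_force: 30.0
```

```bash
python3 -c "
from track import *
eye(k=4)"
```

```text
side [(0.73, [267.5, 193.2], [0.0672, 0.1744]), (0.47, [332.7, 250.9], [-0.2006, -0.3144])]
side [(0.58, [268.1, 195.8], [0.0661, 0.1627]), (0.26, [262.0, 184.9], [0.0818, 0.2171])]
side [(0.63, [267.5, 195.3], [0.0679, 0.1659]), (0.24, [328.1, 249.1], [-0.1759, -0.2836])]
side [(0.81, [266.1, 194.9], [0.0724, 0.1703])]
31.25 [ 0.6209 -0.1027  0.1007] [-5.53 -2.66 -0.46] [-0.485  1.121 -0.046] 0.156
```

Emit:
{"fn": "move_arm", "kwargs": {"series": [[[0,0,0],[0.003,-0.001,0.004],0],[[0,0,0],[0,0,0],0],[[0,0,0],[0,0,0],0],[[0,0,0],[0,0,0],0]]}}

```text
time_s: 31.7
tcp_pos: [0.621, -0.103, 0.0993]
ee_rot: [[-0.994, -0.11, 0.001], [-0.11, 0.994, 0.0], [-0.001, -0.0, -1.0]]
wrist_force: [-2.0, 0.2, -1.2]
gripper_width: 0.16
gripper_force: 30.0
```

Emit:
{"fn": "move_arm", "kwargs": {"series": [[[0,0,0],[0,0,0],0.3],[[0,0,0],[0,0,0],0.5],[[0,0,0],[0,0,0],0.5],[[0,0,0],[0,0,0],0.5],[[0,0,0],[0.03,0,0],0.5],[[0,0,0],[0.05,0,0],0.5],[[0,0,0],[0.04,0,0],0.5],[[0,0,0],[0.02,0,0],0.5],[[0,0,0],[0,0,0],0.5]]}}

```text
time_s: 32.6
tcp_pos: [0.5504, -0.1109, 0.0996]
ee_rot: [[-0.994, -0.109, 0.0], [-0.109, 0.994, 0.0], [-0.0, -0.0, -1.0]]
wrist_force: [-0.1, 0.1, 0.2]
gripper_width: 0.498
gripper_force: 0.0
```

```bash
python3 -c "
from track import *
H=np.array([.69,-.095,0])
eye(k=6,plane=H)"
```

```text
side [(0.87, [266.2, 196.5], [0.0033, 0.1638])]
side [(0.73, [267.2, 196.4], [-0.0001, 0.1623])]
side [(0.85, [268.3, 195.9], [-0.004, 0.1621]), (0.27, [405.9, 284.4], [-0.8612, -1.0963])]
side [(0.97, [269.9, 197.6], [-0.0088, 0.1519])]
side [(0.58, [265.4, 194.7], [0.0052, 0.1726]), (0.16, [304.3, 175.1], [-0.139, 0.1762])]
side [(0.89, [266.9, 195.3], [0.0005, 0.1673])]
33.15 [ 0.5512 -0.1108  0.099 ] [-0.89  0.12 -0.05] [-0.044 -0.011 -0.041] 0.501
```

Emit:
{"fn": "move_arm", "kwargs": {"series": [[[0,0,0],[0,0,0],0.5],[[0,0,0],[0,0,0],0.5],[[0,0,0],[0,0,0],0.5],[[0,0,0],[0,0,0],0.5],[[0,0,0],[0,0,0],0.5],[[0,0,0],[0,0,0],0.5],[[0,0,0],[0,0,0],0.5],[[0,0,0],[0,0,0],0.5],[[0,0,0],[0,0,0],0.5],[[0,0,0],[0,0,0],0.5],[[0,0,0],[0,0,0],0.5],[[0,0,0],[0,0,0],0.5]]}}

```text
time_s: 34.4
tcp_pos: [0.551, -0.1108, 0.0991]
ee_rot: [[-0.994, -0.11, 0.0], [-0.11, 0.994, 0.0], [-0.0, 0.0, -1.0]]
wrist_force: [-0.5, 0.1, -0.5]
gripper_width: 0.507
gripper_force: 0.0
```

Emit:
{"fn": "move_arm", "kwargs": {"series": [[[0,0,0],[0,0,0],0.5],[[0,0,0],[0,0,0],0.5],[[0,0,0],[0,0,0],0.5],[[0,0,0],[0,0,0],0.5],[[0,0,0],[0,0,0],0.5],[[0,0,0],[0,0,0],0.5],[[0,0,0],[0,0,0],0.5],[[0,0,0],[0,0,0],0.5],[[0,0,0],[0,0,0],0.5],[[0,0,0],[0,0,0],0.5],[[0,0,0],[0,0,0],0.5],[[0,0,0],[0,0,0],0.5]]}}

```text
time_s: 35.6
tcp_pos: [0.551, -0.1108, 0.0991]
ee_rot: [[-0.994, -0.11, 0.0], [-0.11, 0.994, -0.0], [-0.0, -0.0, -1.0]]
wrist_force: [0.0, 0.4, 0.2]
gripper_width: 0.501
gripper_force: 0.0
```

```bash
cat >> track.py <<'E'
def hung(k=4):
    A=[];B=[]
    for i in range(k):
        S=r.capture("scene");D=r.capture("side");p=r.pinpoint("bracket_1_eye","scene");q=r.pinpoint("bracket_1_eye","side")
        H=[.69,-.095]
        near=lambda c,l:[d["centre"] for d in l if abs(onplane(c,d["centre"],H,.1)[0])<.04]
        p,q=near(S,p),near(D,q)
        if p:A.append(p[0])
        if q:B.append(q[0])
    if B:m=np.median(B,0);print("side",m,onplane(D,m,H,.1),len(B))
    if A:m2=np.median(A,0);print("scene",m2,onplane(S,m2,H,.1),len(A))
    if A and B:print("tri",tri(S,m2,D,m))
    print(r.sense()["time_s"]);return S,D
E
python3 -c "
from track import *
S,D=hung()
for t in ('hook_seat','scale_hook'):
  for n,c in(('scene',S),('side',D)):print(t,n,[(round(d['score'],2),onplane(c,d['centre'],[.69,-.095],.1).tolist()) for d in r.cut_out(t,n)])
go(.621,-.103,.0993)"
```

```text
side [266.7 196.1] [0.0014 0.1644] 3
scene [311.65 169.3 ] [-0.0005  0.1479] 4
tri (array([ 0.6884, -0.0969,  0.1544]), 0.011)
36.4
hook_seat scene [(0.4, [0.0262, 0.0706])]
hook_seat side [(0.44, [-0.0052, 0.2378])]
scale_hook scene []
scale_hook side [(0.56, [0.0052, 0.2198])]
units to (0.621, -0.103, 0.0993) [-0.1408  0.0002 -0.0004]
```

It has rested about 4 s. The eye hangs at about 0.158 m, so the hook is about 62 mm down, which agrees with the wrist's 6.3 N. Bracket 1 is sound. I take it off.

Emit:
{"fn": "move_arm", "kwargs": {"series": [[[0,0,0],[-0.03,0,0],0.5],[[0,0,0],[-0.05,0,0],0.5],[[0,0,0],[-0.04,0,0],0.5],[[0,0,0],[-0.02,0,0],0.5],[[0,0,0],[0,0,0],0.5],[[0,0,0],[0,0,0],0],[[0,0,0],[0,0,0],0],[[0,0,0],[0,0,0],0],[[0,0,0],[0,0,0],0],[[0,0,0],[0,0,0],0],[[0,0,0],[0,0,0],0],[[0,0,0],[0,0,0],0]]}}

```text
time_s: 37.8
tcp_pos: [0.6201, -0.1034, 0.099]
ee_rot: [[-0.994, -0.109, -0.001], [-0.109, 0.994, -0.0], [0.001, 0.0, -1.0]]
wrist_force: [-1.7, -1.5, -0.3]
gripper_width: 0.16
gripper_force: 30.0
```

Emit:
{"fn": "move_arm", "kwargs": {"series": [[[0,0,0],[0,0,-0.01],0],[[0,0,0],[0,0,-0.016],0],[[0,0,0],[0,0,-0.016],0],[[0,0,0],[0,0,-0.016],0],[[0,0,0],[0,0,-0.016],0],[[0,0,0],[0,0,-0.016],0],[[0,0,0],[0,0,-0.016],0],[[0,0,0],[0,0,-0.016],0],[[0,0,0],[0,0,-0.016],0],[[0,0,0],[0,0,-0.01],0],[[0,0,0],[0,0,0],0],[[0,0,0],[0,0,0],0]]}}

```text
time_s: 39.0
tcp_pos: [0.6204, -0.1028, 0.1728]
ee_rot: [[-0.994, -0.11, -0.001], [-0.11, 0.994, 0.0], [0.001, 0.001, -1.0]]
wrist_force: [-0.1, 0.1, -6.8]
gripper_width: 0.161
gripper_force: 30.0
```

```bash
python3 -c "
from track import *
hung(3);eye('side',k=1)"
```

```text
side [263.7 178. ] [0.0041 0.2403] 2
scene [309.4 151.3] [0.0043 0.2198] 3
tri (array([ 0.691 , -0.0949,  0.2304]), 0.0141)
39.6
side [(0.95, [266.9, 176.4], [0.0627, 0.2402])]
39.65 [ 0.6206 -0.1031  0.1731] [ 0.05 -0.26 -6.9 ] [-0.071  0.406  0.012] 0.158
```

Emit:
{"fn": "move_arm", "kwargs": {"series": [[[0,0,0],[0,0,-0.012],0],[[0,0,0],[0,-0.01,0],0],[[0,0,0],[0,-0.016,0],0],[[0,0,0],[0,-0.016,0],0],[[0,0,0],[0,-0.016,0],0],[[0,0,0],[0,0,0],0]]}}

```text
time_s: 40.3
tcp_pos: [0.6237, -0.1334, 0.1788]
ee_rot: [[-0.994, -0.108, -0.0], [-0.108, 0.994, -0.0], [0.0, -0.0, -1.0]]
wrist_force: [0.4, -1.6, -6.7]
gripper_width: 0.16
gripper_force: 30.0
```

Emit:
{"fn": "move_arm", "kwargs": {"series": [[[0,0,0],[0,-0.016,0],0],[[0,0,0],[0,-0.02,0],0],[[0,0,0],[0,-0.02,0],0],[[0,0,0],[0,-0.02,0],0],[[0,0,0],[0,-0.01,0],0],[[0,0,0],[0,0,0],0]]}}

```text
time_s: 40.9
tcp_pos: [0.6284, -0.1757, 0.1789]
ee_rot: [[-0.994, -0.108, -0.0], [-0.108, 0.994, -0.0], [0.0, 0.0, -1.0]]
wrist_force: [0.5, -0.4, -6.7]
gripper_width: 0.161
gripper_force: 30.0
```

Emit:
{"fn": "move_arm", "kwargs": {"series": [[[0,0,0],[0.03,0,-0.02],0],[[0,0,0],[0.05,0,-0.025],0],[[0,0,0],[0.05,0,-0.025],0],[[0,0,0],[0.05,0,-0.025],0],[[0,0,0],[0.04,0,-0.025],0],[[0,0,0],[0.03,0,-0.02],0],[[0,0,0],[0.01,0,-0.01],0],[[0,0,0],[0,0.02,0],0],[[0,0,0],[0,0.04,0],0],[[0,0,0],[0,0.06,0],0],[[0,0,0],[0,0.06,0],0],[[0,0,0],[0,0.06,0],0]]}}

```text
time_s: 42.1
tcp_pos: [0.4863, -0.0677, 0.2533]
ee_rot: [[-0.994, -0.11, -0.001], [-0.11, 0.994, 0.001], [0.001, 0.001, -1.0]]
wrist_force: [-0.3, 0.2, -6.3]
gripper_width: 0.157
gripper_force: 30.0
```

```bash
python3 -c "
from track import *
S=r.capture('scene');D=r.capture('side')
print('bucket base S',onz(S,(204,392),0),'rim right S',[onz(S,(232,352),z) for z in(.1,.15)],'D left rim',[onz(D,(413,325),z) for z in(.1,.15)],'D base',onz(D,(440,378),0), 'tri rim centre',tri(S,(200,347),D,(442,333)))
for n,c in(('scene',S),('side',D)):
  for d in r.pinpoint('wooden_tray',n):print(n,round(d['score'],2),onz(c,d['centre'],0))
go(.370,.324,.26)"
```

```text
bucket base S [0.4979 0.548  0.    ] rim right S [array([0.4736, 0.4551, 0.1   ]), array([0.4508, 0.4656, 0.15  ])] D left rim [array([0.5475, 0.4446, 0.1   ]), array([0.5717, 0.4614, 0.15  ])] D base [0.5333 0.5601 0.    ] tri rim centre (array([0.5206, 0.5051, 0.1405]), 0.0077)
scene 0.95 [0.4461 0.3009 0.    ]
side 0.78 [0.4301 0.2894 0.    ]
units to (0.37, 0.324, 0.26) [ 0.1437  0.8056 -0.0125]
```

Emit:
{"fn": "move_arm", "kwargs": {"series": [[[0,0,0],[0.012,0.06,0],0],[[0,0,0],[0.012,0.07,0],0],[[0,0,0],[0.012,0.07,0],0],[[0,0,0],[0.012,0.07,0],0],[[0,0,0],[0.012,0.07,0],0],[[0,0,0],[0.012,0.07,0],0],[[0,0,0],[0.012,0.07,0],0],[[0,0,0],[0.012,0.07,0],0],[[0,0,0],[0.012,0.07,0],0],[[0,0,0],[0.012,0.07,0],0],[[0,0,0],[0.012,0.06,0],0],[[0,0,0],[0.012,0.04,0],0]]}}

```text
time_s: 43.5
tcp_pos: [0.3712, 0.3174, 0.2537]
ee_rot: [[-0.994, -0.11, -0.0], [-0.11, 0.994, 0.001], [-0.0, 0.001, -1.0]]
wrist_force: [0.2, 0.3, -7.7]
gripper_width: 0.158
gripper_force: 30.0
```

Emit:
{"fn": "move_arm", "kwargs": {"series": [[[0,0,0.29],[0,0,0],0],[[0,0,0.29],[0,0,0.03],0],[[0,0,0],[0,0,0.05],0],[[0,0,0],[0,0,0.05],0],[[0,0,0],[0,0,0.05],0],[[0,0,0],[0,0,0.05],0],[[0,0,0],[0,0,0.05],0],[[0,0,0],[0,0,0.03],0],[[0,0,0],[0,0,0.02],0],[[0,0,0],[0,0,0],0],[[0,0,0],[0,0,0],0]]}}

```text
time_s: 44.6
tcp_pos: [0.3721, 0.3155, 0.0897]
ee_rot: [[-0.999, -0.051, 0.001], [-0.051, 0.999, 0.001], [-0.001, 0.001, -1.0]]
wrist_force: [-0.3, 1.1, -6.3]
gripper_width: 0.161
gripper_force: 30.0
```

```bash
python3 -c "
from track import *
eye(k=2,Y=.05);eye('scene',k=2,Y=.05)
for n in('scene','side'):
  c=r.capture(n)
  for m in r.cut_out('wooden_tray',n)[:2]:
    ys,xs=np.nonzero(m['pixels']);P=np.array([onz(c,(x,y),.03)[:2] for x,y in zip(xs,ys)],np.float32);print(n,round(m['score'],2),cv2.minAreaRect(P))
go(.370,.324,.035)"
```

```text
side [(0.82, [416.6, 260.3], [0.0725, 0.1546])]
side [(0.55, [415.4, 260.3], [0.0779, 0.1584]), (0.41, [273.9, 231.5], [0.4771, 0.5317])]
44.75 [0.3719 0.3158 0.0902] [-0.47  0.25 -6.36] [0.008 0.404 0.014] 0.156
scene [(0.58, [279.2, 308.6], [0.0701, 0.1507])]
scene [(0.72, [279.5, 310.0], [0.0703, 0.1435])]
44.95 [0.3714 0.3153 0.0897] [ 0.44  0.58 -7.09] [-0.063  0.387 -0.013] 0.163
scene 0.94 ((0.46996262669563293, 0.3524661362171173), (0.14310520887374878, 0.2827371656894684), 61.48677062988281)
side 0.66 ((0.44375520944595337, 0.2986786365509033), (0.2419787347316742, 0.1920873373746872), 3.292146682739258)
units to (0.37, 0.324, 0.035) [0.0016 0.0179 0.1084]
```

Emit:
{"fn": "move_arm", "kwargs": {"series": [[[0,0,0],[0.004,0.016,0.02],0],[[0,0,0],[0,0,0.03],0],[[0,0,0],[0,0,0.03],0],[[0,0,0],[0,0,0.02],0],[[0,0,0],[0,0,0.01],0],[[0,0,0],[0,0,0.004],0],[[0,0,0],[0,0,0],0],[[0,0,0],[0,0,0],0]]}}

```text
time_s: 46.0
tcp_pos: [0.3691, 0.3234, 0.0325]
ee_rot: [[-0.999, -0.052, 0.001], [-0.052, 0.999, 0.001], [-0.001, 0.001, -1.0]]
wrist_force: [-2.7, -0.5, -2.0]
gripper_width: 0.155
gripper_force: 30.0
```

Emit:
{"fn": "move_arm", "kwargs": {"series": [[[0,0,0],[0,0,0.004],0],[[0,0,0],[0,0,0],0],[[0,0,0],[0,0,0],0]]}}

```text
time_s: 46.3
tcp_pos: [0.3692, 0.3236, 0.032]
ee_rot: [[-0.999, -0.053, 0.001], [-0.053, 0.999, 0.001], [-0.001, 0.001, -1.0]]
wrist_force: [-7.1, -2.0, 10.8]
gripper_width: 0.158
gripper_force: 30.0
```

Contact with the tray floor at the expected height. I release and rise.

Emit:
{"fn": "move_arm", "kwargs": {"series": [[[0,0,0],[0,0,-0.002],0],[[0,0,0],[0,0,0],0.45],[[0,0,0],[0,0,0],0.45],[[0,0,0],[0,0,0],0.45],[[0,0,0],[0,0,0],0.45],[[0,0,0],[0,0,-0.02],0.45],[[0,0,0],[0,0,-0.05],0.45],[[0,0,0],[0,0,-0.08],0.45],[[0,0,0],[0,0,-0.08],0.45],[[0,0,0],[0,0,-0.08],0.45],[[0,0,0],[0,0,-0.08],0.45],[[0,0,0],[0,0,-0.08],0.45]]}}

```text
time_s: 47.5
tcp_pos: [0.3687, 0.3225, 0.2688]
ee_rot: [[-0.999, -0.052, 0.001], [-0.052, 0.999, 0.001], [-0.001, 0.001, -1.0]]
wrist_force: [0.2, 0.5, -0.4]
gripper_width: 0.449
gripper_force: 0.0
```

```bash
python3 -c "
from track import *
go(.62,.09,.32)
for n in('scene','side'):
  c=r.capture(n)
  for t,z in(('bracket_1',.005),('bracket_1_eye',.09)):
    print(n,t,[(round(d['score'],2),onz(c,d['centre'],z)[:2].tolist()) for d in r.pinpoint(t,n)][:4])
s=r.sense();print(s['time_s'],s['tcp_pos'])"
```

```text
units to (0.62, 0.09, 0.32) [-0.478  -0.4902 -0.1025]
scene bracket_1 [(0.88, [0.4651, 0.3075])]
scene bracket_1_eye [(0.74, [0.4515, 0.3217])]
side bracket_1 [(0.94, [0.5734, 0.066]), (0.75, [0.4604, 0.3085])]
side bracket_1_eye [(0.56, [0.4481, 0.3042])]
47.8 [0.36828988 0.32220758 0.26518912]
```

Emit:
{"fn": "move_arm", "kwargs": {"series": [[[0,0,0],[-0.03,-0.04,-0.03],0.45],[[0,0,0],[-0.055,-0.06,-0.03],0.45],[[0,0,0],[-0.055,-0.06,-0.03],0.45],[[0,0,0],[-0.055,-0.06,-0.015],0.45],[[0,0,0],[-0.055,-0.06,0],0.45],[[0,0,0],[-0.055,-0.06,0],0.45],[[0,0,0],[-0.055,-0.06,0],0.45],[[0,0,0],[-0.055,-0.06,0],0.45],[[0,0,-0.5],[-0.03,-0.03,0],0.45],[[0,0,0],[0,0,0],0.45],[[0,0,0],[0,0,0],0.45]]}}

```text
time_s: 48.9
tcp_pos: [0.6034, 0.0894, 0.3166]
ee_rot: [[-0.995, -0.1, -0.004], [-0.1, 0.995, -0.001], [0.004, -0.001, -1.0]]
wrist_force: [-1.1, 0.0, -0.4]
gripper_width: 0.451
gripper_force: 0.0
```

```bash
python3 -c "
from track import *
w=r.capture('wrist');save(w,'w3');s=r.sense();print(s['time_s'],s['tcp_pos'],np.round(s['ee_rot'],3)[:,1])
for t,z in(('bracket_1',.004),('bracket_1_eye',.089),('carton',0),('wooden_tray',0)):
  print(t,[(round(d['score'],2),np.round(d['centre'],1).tolist(),onz(w,d['centre'],z)[:2].tolist()) for d in r.pinpoint(t,'wrist')])
for m in r.cut_out('bracket_1','wrist'):
  ys,xs=np.nonzero(m['pixels']);P=np.array([onz(w,(x,y),.04)[:2] for x,y in zip(xs,ys)],np.float32)
  print(round(m['score'],2),xs.min(),xs.max(),ys.min(),ys.max(),len(xs),cv2.minAreaRect(P),cv2.fitLine(P,cv2.DIST_L2,0,.01,.01).ravel()[:2])
D=r.capture('side');print('side',[(round(d['score'],2),onz(D,d['centre'],.089)[:2].tolist()) for d in r.pinpoint('bracket_1_eye','side')])
S=r.capture('scene');print('scene',[(round(d['score'],2),onz(S,d['centre'],.089)[:2].tolist()) for d in r.pinpoint('bracket_1_eye','scene')])
"
```

```text
48.95 [0.6031597  0.08993187 0.31726804] [-0.101  0.995 -0.001]
bracket_1 [(0.93, [512.7, 58.8], [0.458, 0.3161]), (0.63, [310.6, 129.5], [0.5682, 0.0766])]
bracket_1_eye [(0.63, [553.6, 45.2], [0.4529, 0.3116])]
carton [(0.94, [312.8, 127.2], [0.5653, 0.0792])]
wooden_tray [(0.91, [500.5, 47.2], [0.446, 0.2997])]
0.61 293 329 55 206 3244 ((0.5710894465446472, 0.07912387698888779), (0.17981578409671783, 0.041632723063230515), 6.247410774230957) [0.99348456 0.11396673]
0.6 486 583 0 134 6707 ((0.47252750396728516, 0.3268128037452698), (0.14403657615184784, 0.09704210609197617), 5.060761451721191) [ 0.99657434 -0.0827015 ]
side [(0.67, [0.4523, 0.3084])]
scene [(0.72, [0.4611, 0.3156])]
```

View pics/w3.png

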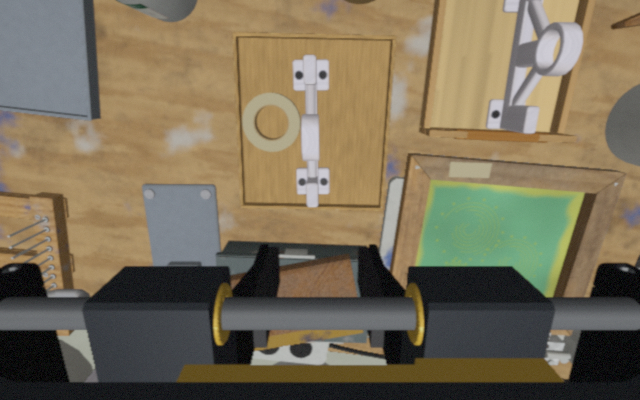

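The view shows bracket 1 upright in the wooden tray (eye at (557,50)). The second bracket stands in the carton with lugs at (310,72) and (312,193), and the tape at (270,122).

```bash
python3 -c "
from track import *
w=r.capture('wrist')
print(lugs(w,(310,70),(313,193)),lugs(w,(310,60),(313,204)))
print('far/near holes',[onz(w,p,.013)[:2] for p in((297,75),(324,75),(300,181),(326,181))])
go(.499,.069,.14)"
```

```text
(array([0.5005, 0.0717]), array([0.6368, 0.0883]), 'mid', array([0.5686, 0.08  ]), 'len', np.float64(0.137), 'yaw', np.float64(6.9)) (array([0.4906, 0.0707]), array([0.6504, 0.0896]), 'mid', array([0.5705, 0.0802]), 'len', np.float64(0.161), 'yaw', np.float64(6.7))
far/near holes [array([0.5051, 0.0548]), array([0.5017, 0.0878]), array([0.638 , 0.0702]), array([0.6344, 0.1048])]
units to (0.499, 0.069, 0.14) [ 0.2125 -0.0206  0.3576]
```

Emit:
{"fn": "move_arm", "kwargs": {"series": [[[0,0,-0.1],[0.05,-0.004,0.03],0.45],[[0,0,0],[0.05,-0.004,0.06],0.45],[[0,0,0],[0.05,-0.004,0.06],0.45],[[0,0,0],[0.05,-0.004,0.06],0.45],[[0,0,0],[0.002,0,0.07],0.45],[[0,0,0],[0,0,0.07],0.45],[[0,0,0],[0,0,0],0.45],[[0,0,0],[0,0,0],0.45]]}}

```text
time_s: 50.25
tcp_pos: [0.5048, 0.0708, 0.1443]
ee_rot: [[-0.994, -0.112, 0.0], [-0.112, 0.994, -0.001], [-0.0, -0.001, -1.0]]
wrist_force: [0.3, -0.0, 1.0]
gripper_width: 0.448
gripper_force: 0.0
```

```bash
python3 -c "
from track import *
eye(k=3)
go(.5035,.0715,.027)
w=r.capture('wrist');print([(round(d['score'],2),np.round(d['centre'],1).tolist(),onz(w,d['centre'],.004)[:2].tolist()) for d in r.pinpoint('bracket_1','wrist')])"
```

```text
side [(0.78, [407.4, 270.5], [-0.3905, -0.4823]), (0.56, [402.8, 291.3], [-0.3984, -0.6599]), (0.29, [334.2, 197.9], [0.0525, 0.2385])]
side [(0.6, [409.7, 273.8], [-0.4154, -0.5289]), (0.17, [340.5, 200.0], [0.0289, 0.2162])]
side [(0.81, [411.4, 272.7], [-0.4262, -0.5299]), (0.59, [329.8, 253.6], [0.0614, -0.0091])]
50.5 [0.5053 0.0712 0.1452] [-0.1   0.08 -0.29] [ 0.008 -0.004  0.038] 0.451
units to (0.5035, 0.0715, 0.027) [0.0036 0.0009 0.2359]
[(0.96, [316.0, 255.7], [0.5679, 0.0771]), (0.89, [605.5, 166.3], [0.4566, 0.3145])]
```

Emit:
{"fn": "move_arm", "kwargs": {"series": [[[0,0,0],[0.004,0,0.04],0.45],[[0,0,0],[0,0,0.06],0.45],[[0,0,0],[0,0,0.06],0.45],[[0,0,0],[0,0,0.05],0.45],[[0,0,0],[0,0,0.026],0.45],[[0,0,0],[0,0,0],0.45],[[0,0,0],[0,0,0],0.45]]}}

```text
time_s: 51.35
tcp_pos: [0.5028, 0.0707, 0.026]
ee_rot: [[-0.994, -0.112, 0.001], [-0.112, 0.994, -0.0], [-0.001, -0.0, -1.0]]
wrist_force: [0.6, 0.6, 0.2]
gripper_width: 0.454
gripper_force: 0.0
```

Emit:
{"fn": "move_arm", "kwargs": {"series": [[[0,0,0],[0,0,0],0],[[0,0,0],[0,0,0],0],[[0,0,0],[0,0,0],0],[[0,0,0],[0,0,0],0],[[0,0,0],[0,0,0],0],[[0,0,0],[0,0,0],0]]}}

```text
time_s: 51.95
tcp_pos: [0.5024, 0.0705, 0.0262]
ee_rot: [[-0.994, -0.111, 0.001], [-0.111, 0.994, 0.0], [-0.001, -0.0, -1.0]]
wrist_force: [-0.6, -1.2, 5.3]
gripper_width: 0.158
gripper_force: 30.0
```

Emit:
{"fn": "move_arm", "kwargs": {"series": [[[0,0,0],[0,0,-0.005],0],[[0,0,0],[0,0,-0.01],0],[[0,0,0],[0,0,-0.01],0],[[0,0,0],[0,0,-0.01],0],[[0,0,0],[0,0,-0.01],0],[[0,0,0],[0,0,-0.01],0],[[0,0,0],[0,0,-0.01],0],[[0,0,0],[0,0,-0.01],0],[[0,0,0],[0,0,-0.005],0],[[0,0,0],[0,0,0],0],[[0,0,0],[0,0,0],0],[[0,0,0],[0,0,0],0]]}}

```text
time_s: 53.15
tcp_pos: [0.502, 0.0705, 0.0654]
ee_rot: [[-0.994, -0.111, -0.001], [-0.111, 0.994, -0.0], [0.001, -0.0, -1.0]]
wrist_force: [-0.5, -0.2, -3.0]
gripper_width: 0.161
gripper_force: 30.0
```

```bash
python3 -c "
from track import *
eye(k=3)
go(.500,-.172,.24)"
```

```text
side [(0.89, [406.4, 271.3], [-0.3813, -0.4842])]
side [(0.65, [409.4, 275.9], [-0.4145, -0.5488]), (0.25, [319.1, 238.7], [0.1077, 0.0965])]
side [(0.57, [408.7, 270.8], [-0.398, -0.4943])]
53.4 [0.5022 0.0706 0.0654] [-0.48 -0.84 -3.08] [-0.055  0.269 -0.022] 0.16
units to (0.5, -0.172, 0.24) [ 0.0586 -0.4816 -0.3489]
```

Emit:
{"fn": "move_arm", "kwargs": {"series": [[[0,0,0],[0,0,-0.02],0],[[0,0,0],[0,0,-0.04],0],[[0,0,0],[0,0,-0.05],0],[[0,0,0],[0,0,-0.05],0],[[0,0,0],[0,0,-0.05],0],[[0,0,0],[0,0,-0.05],0],[[0,0,0],[0,0,-0.04],0],[[0,0,0],[0,0,-0.03],0],[[0,0,0],[0,0,-0.02],0],[[0,0,0],[0,0,0],0],[[0,0,0],[0,0,0],0]]}}

```text
time_s: 54.55
tcp_pos: [0.5017, 0.0705, 0.2401]
ee_rot: [[-0.994, -0.111, -0.001], [-0.111, 0.994, 0.0], [0.001, 0.0, -1.0]]
wrist_force: [0.0, 0.4, -4.3]
gripper_width: 0.154
gripper_force: 30.0
```

```bash
python3 -c "
from track import *
eye(k=3);eye('scene',k=1)
go(.500,-.172,.24)"
```

```text
side [(0.85, [407.5, 272.2], [-0.3911, -0.4999])]
side [(0.75, [407.3, 271.0], [-0.3872, -0.4873])]
side [(0.96, [409.1, 272.7], [-0.405, -0.5153])]
54.8 [0.5019 0.0705 0.2398] [-0.14  1.07 -3.5 ] [-0.024  0.225  0.049] 0.162
scene [(0.79, [279.6, 317.2], [0.2311, -0.5604])]
54.9 [0.5021 0.0705 0.2401] [ 0.37  0.02 -3.17] [-0.022  0.261 -0.026] 0.161
units to (0.5, -0.172, 0.24) [ 0.0584 -0.4816  0.0007]
```

Emit:
{"fn": "move_arm", "kwargs": {"series": [[[0,0,0],[0.004,-0.03,0],0],[[0,0,0],[0.006,-0.05,0],0],[[0,0,0],[0.007,-0.055,0],0],[[0,0,0],[0.007,-0.055,0],0],[[0,0,0],[0.007,-0.055,0],0],[[0,0,0],[0.007,-0.055,0],0],[[0,0,0],[0.007,-0.055,0],0],[[0,0,0],[0.007,-0.055,0],0],[[0,0,0],[0.006,-0.045,0],0],[[0,0,0],[0.002,-0.03,0],0],[[0,0,0],[0,0,0],0]]}}

```text
time_s: 56.05
tcp_pos: [0.4992, -0.1756, 0.2404]
ee_rot: [[-0.994, -0.109, -0.0], [-0.109, 0.994, -0.0], [0.001, -0.0, -1.0]]
wrist_force: [-0.1, 2.1, -4.2]
gripper_width: 0.161
gripper_force: 30.0
```

Emit:
{"fn": "move_arm", "kwargs": {"series": [[[0,0,0],[-0.02,0,0.01],0],[[0,0,0],[-0.04,0,0.016],0],[[0,0,0],[-0.04,0,0.016],0],[[0,0,0],[-0.04,0,0.016],0],[[0,0,0],[-0.04,0,0.016],0],[[0,0,0],[-0.04,0,0.016],0],[[0,0,0],[-0.024,0,0.014],0],[[0,0,0],[0,0,0.016],0],[[0,0,0],[0,0,0],0],[[0,0,0],[0,0,0],0]]}}

```text
time_s: 57.05
tcp_pos: [0.62, -0.16, 0.1805]
ee_rot: [[-0.994, -0.112, -0.001], [-0.112, 0.994, -0.0], [0.001, 0.0, -1.0]]
wrist_force: [-0.0, 0.3, -3.0]
gripper_width: 0.158
gripper_force: 30.0
```

```bash
python3 -c "
from track import *
eye(k=3);eye('scene',k=2)
go(.624,-.163,.179);go(.619,-.102,.179)"
```

```text
side [(0.6, [255.9, 164.0], [0.0718, 0.2502]), (0.55, [408.7, 271.7], [-0.8665, -1.0982])]
side [(0.73, [407.0, 272.4], [-0.8507, -1.0924])]
side [(0.79, [408.7, 273.3], [-0.8717, -1.1199]), (0.39, [399.4, 291.6], [-0.8232, -1.2852])]
57.3 [ 0.6206 -0.1603  0.1815] [-0.3  -1.1  -4.27] [-0.036  0.22   0.062] 0.159
scene [(0.89, [280.2, 316.3], [0.3813, -1.179]), (0.63, [287.9, 329.9], [0.3403, -1.2952])]
scene [(0.93, [279.8, 315.7], [0.3835, -1.1744])]
57.5 [ 0.6207 -0.1602  0.1809] [ 0.63 -0.42 -4.61] [-0.047  0.256 -0.002] 0.158
units to (0.624, -0.163, 0.179) [-0.0059 -0.0063  0.0037]
units to (0.619, -0.102, 0.179) [-0.0096  0.1161  0.0037]
```

Emit:
{"fn": "move_arm", "kwargs": {"series": [[[0,0,0],[-0.005,0,0.004],0],[[0,0,0],[-0.001,0.012,0],0],[[0,0,0],[0,0.016,0],0],[[0,0,0],[-0.001,0.016,0],0],[[0,0,0],[0,0.016,0],0],[[0,0,0],[0,0,0],0],[[0,0,0],[0,0,0],0]]}}

```text
time_s: 58.25
tcp_pos: [0.6209, -0.1295, 0.1788]
ee_rot: [[-0.994, -0.112, 0.0], [-0.112, 0.994, -0.0], [-0.0, -0.0, -1.0]]
wrist_force: [0.3, -0.2, -3.6]
gripper_width: 0.158
gripper_force: 30.0
```

Emit:
{"fn": "move_arm", "kwargs": {"series": [[[0,0,0],[-0.001,0.016,0],0],[[0,0,0],[0,0.016,0],0],[[0,0,0],[-0.001,0.016,0],0],[[0,0,0],[0,0.008,0],0],[[0,0,0],[0,0,0],0],[[0,0,0],[0,0,0],0]]}}

```text
time_s: 58.85
tcp_pos: [0.6187, -0.1018, 0.1786]
ee_rot: [[-0.994, -0.112, -0.0], [-0.112, 0.994, -0.0], [0.0, -0.0, -1.0]]
wrist_force: [0.4, -0.6, -3.6]
gripper_width: 0.159
gripper_force: 30.0
```

Emit:
{"fn": "move_arm", "kwargs": {"series": [[[0,0,0],[0,0,0.01],0],[[0,0,0],[0,0,0.015],0],[[0,0,0],[0,0,0.015],0],[[0,0,0],[0,0,0.01],0],[[0,0,0],[0,0,0.01],0],[[0,0,0],[0,0,0.01],0],[[0,0,0],[0,0,0],0],[[0,0,0],[0,0,0],0]]}}

```text
time_s: 59.65
tcp_pos: [0.6189, -0.1021, 0.1439]
ee_rot: [[-0.994, -0.112, 0.0], [-0.112, 0.994, -0.0], [-0.0, -0.0, -1.0]]
wrist_force: [-0.0, -0.5, -2.0]
gripper_width: 0.159
gripper_force: 30.0
```

```bash
python3 -c "
from track import *
eye(k=3)"
```

```text
side [(0.88, [407.7, 272.8], [-0.7749, -0.961]), (0.48, [262.5, 173.9], [0.078, 0.2581])]
side [(0.64, [409.2, 271.7], [-0.7869, -0.9601])]
side [(0.7, [408.0, 270.7], [-0.7721, -0.9375])]
59.9 [ 0.6189 -0.102   0.144 ] [-0.16 -1.03 -2.41] [-0.2    0.168 -0.082] 0.157
```

Emit:
{"fn": "move_arm", "kwargs": {"series": [[[0,0,0],[0,0,0.01],0],[[0,0,0],[0,0,0.01],0],[[0,0,0],[0,0,0.01],0],[[0,0,0],[0,0,0.008],0],[[0,0,0],[0,0,0],0],[[0,0,0],[0,0,0],0],[[0,0,0],[0,0,0],0]]}}

```text
time_s: 60.65
tcp_pos: [0.6193, -0.102, 0.125]
ee_rot: [[-0.994, -0.112, 0.001], [-0.112, 0.994, -0.0], [-0.001, -0.0, -1.0]]
wrist_force: [2.2, -1.2, -0.6]
gripper_width: 0.16
gripper_force: 30.0
```

```bash
python3 -c "
from track import *
eye(k=3)"
```

```text
side [(0.83, [406.1, 273.5], [-0.761, -0.9557])]
side [(0.86, [406.9, 273.5], [-0.7689, -0.9626])]
side [(0.89, [406.5, 275.1], [-0.7691, -0.979])]
60.9 [ 0.6192 -0.102   0.1249] [ 3.07 -1.81 -0.23] [-0.175 -0.683 -0.086] 0.159
```

Emit:
{"fn": "move_arm", "kwargs": {"series": [[[0,0,0],[-0.003,-0.002,0.002],0],[[0,0,0],[0,0,0],0],[[0,0,0],[0,0,0],0],[[0,0,0],[0,0,0],0]]}}

```text
time_s: 61.35
tcp_pos: [0.62, -0.103, 0.1234]
ee_rot: [[-0.994, -0.111, -0.001], [-0.111, 0.994, -0.0], [0.001, 0.0, -1.0]]
wrist_force: [1.2, -1.2, -0.4]
gripper_width: 0.16
gripper_force: 30.0
```

Emit:
{"fn": "move_arm", "kwargs": {"series": [[[0,0,0],[0,0,0],0.3],[[0,0,0],[0,0,0],0.5],[[0,0,0],[0,0,0],0.5],[[0,0,0],[0,0,0],0.5],[[0,0,0],[0.03,0,0],0.5],[[0,0,0],[0.05,0,0],0.5],[[0,0,0],[0.04,0,0],0.5],[[0,0,0],[0.02,0,0],0.5],[[0,0,0],[0,0,0],0.5],[[0,0,0],[0,0,0],0.5],[[0,0,0],[0,0,0],0.5],[[0,0,0],[0,0,0],0.5]]}}

```text
time_s: 62.55
tcp_pos: [0.5515, -0.1106, 0.1234]
ee_rot: [[-0.994, -0.112, 0.0], [-0.112, 0.994, -0.0], [-0.0, -0.0, -1.0]]
wrist_force: [0.2, -1.1, -0.8]
gripper_width: 0.505
gripper_force: 0.0
```

Emit:
{"fn": "move_arm", "kwargs": {"series": [[[0,0,0],[0,0,0],0.5],[[0,0,0],[0,0,0],0.5],[[0,0,0],[0,0,0],0.5],[[0,0,0],[0,0,0],0.5],[[0,0,0],[0,0,0],0.5],[[0,0,0],[0,0,0],0.5],[[0,0,0],[0,0,0],0.5],[[0,0,0],[0,0,0],0.5],[[0,0,0],[0,0,0],0.5],[[0,0,0],[0,0,0],0.5],[[0,0,0],[0,0,0],0.5],[[0,0,0],[0,0,0],0.5]]}}

```text
time_s: 63.75
tcp_pos: [0.5508, -0.1106, 0.1236]
ee_rot: [[-0.994, -0.112, 0.0], [-0.112, 0.994, 0.0], [-0.0, 0.0, -1.0]]
wrist_force: [0.2, 0.3, 0.3]
gripper_width: 0.495
gripper_force: 0.0
```

Emit:
{"fn": "move_arm", "kwargs": {"series": [[[0,0,0],[0,0,0],0.5],[[0,0,0],[0,0,0],0.5],[[0,0,0],[0,0,0],0.5],[[0,0,0],[0,0,0],0.5],[[0,0,0],[0,0,0],0.5],[[0,0,0],[0,0,0],0.5],[[0,0,0],[0,0,0],0.5],[[0,0,0],[0,0,0],0.5],[[0,0,0],[0,0,0],0.5],[[0,0,0],[0,0,0],0.5],[[0,0,0],[0,0,0],0.5],[[0,0,0],[0,0,0],0.5]]}}

```text
time_s: 64.95
tcp_pos: [0.5508, -0.1106, 0.1236]
ee_rot: [[-0.994, -0.112, -0.0], [-0.112, 0.994, 0.0], [0.0, 0.0, -1.0]]
wrist_force: [0.3, 0.3, 0.1]
gripper_width: 0.501
gripper_force: 0.0
```

```bash
python3 -c "
from track import *
S,D=hung(4)
for n,c in(('scene',S),('side',D)):
  for m in r.cut_out('bracket_1',n):print(n,round(m['score'],2),m['centre'],onplane(c,m['centre'],[.69,-.095],.1))
go(.621,-.103,.125)"
```

```text
side [271.85 218.65] [-0.0072  0.0564] 2
scene [309.2 157.8] [0.0064 0.1926] 1
tri (array([ 0.7061, -0.074 ,  0.1484]), 0.0868)
65.75
scene 0.92 [276.6, 323.8] [ 0.2859 -1.1552]
scene 0.57 [310.9, 173.0] [0.0032 0.13  ]
side 0.94 [263.5, 200.5] [0.014  0.1527]
side 0.71 [405.6, 281.1] [-0.8381 -1.032 ]
units to (0.621, -0.103, 0.125) [-0.1413 -0.0005 -0.0028]
```

At rest for about 4 s, the second bracket hangs about 35 mm down (scene eye at 0.19, wrist 3.5 N), well above the clips. It is light. I take it off for the metal tray.

Emit:
{"fn": "move_arm", "kwargs": {"series": [[[0,0,0],[-0.03,0,0],0.5],[[0,0,0],[-0.05,0,0],0.5],[[0,0,0],[-0.04,0,0],0.5],[[0,0,0],[-0.02,0,0],0.5],[[0,0,0],[0,0,0],0.5],[[0,0,0],[0,0,0],0],[[0,0,0],[0,0,0],0],[[0,0,0],[0,0,0],0],[[0,0,0],[0,0,0],0],[[0,0,0],[0,0,0],0],[[0,0,0],[0,0,0],0],[[0,0,0],[0,0,0],0]]}}

```text
time_s: 67.05
tcp_pos: [0.6202, -0.1031, 0.1236]
ee_rot: [[-0.994, -0.111, -0.0], [-0.111, 0.994, -0.0], [0.0, -0.0, -1.0]]
wrist_force: [-0.3, -1.1, -0.3]
gripper_width: 0.155
gripper_force: 30.0
```

Emit:
{"fn": "move_arm", "kwargs": {"series": [[[0,0,0],[0,0,-0.01],0],[[0,0,0],[0,0,-0.014],0],[[0,0,0],[0,0,-0.014],0],[[0,0,0],[0,0,-0.014],0],[[0,0,0],[0,0,-0.014],0],[[0,0,0],[0,0,-0.014],0],[[0,0,0],[0,0,-0.014],0],[[0,0,0],[0,0,-0.014],0],[[0,0,0],[0,0,-0.004],0],[[0,0,0],[0,0,0],0],[[0,0,0],[0,0,0],0]]}}

```text
time_s: 68.15
tcp_pos: [0.62, -0.1027, 0.1792]
ee_rot: [[-0.994, -0.112, -0.001], [-0.112, 0.994, 0.0], [0.001, 0.0, -1.0]]
wrist_force: [0.8, -0.4, -2.7]
gripper_width: 0.159
gripper_force: 30.0
```

Emit:
{"fn": "move_arm", "kwargs": {"series": [[[0,0,0],[0,-0.01,0],0],[[0,0,0],[0,-0.016,0],0],[[0,0,0],[0,-0.016,0],0],[[0,0,0],[0,-0.016,0],0],[[0,0,0],[0,0,0],0]]}}

```text
time_s: 68.65
tcp_pos: [0.6236, -0.1331, 0.1794]
ee_rot: [[-0.994, -0.11, -0.0], [-0.11, 0.994, -0.0], [0.0, -0.0, -1.0]]
wrist_force: [0.4, 0.4, -3.2]
gripper_width: 0.159
gripper_force: 30.0
```

Emit:
{"fn": "move_arm", "kwargs": {"series": [[[0,0,0],[0,-0.016,0],0],[[0,0,0],[0,-0.02,0],0],[[0,0,0],[0,-0.03,0],0],[[0,0,0],[0,-0.03,0],0],[[0,0,0],[0,-0.02,0],0],[[0,0,0],[0,0,0],0]]}}

```text
time_s: 69.25
tcp_pos: [0.63, -0.1912, 0.1793]
ee_rot: [[-0.994, -0.109, -0.0], [-0.109, 0.994, -0.0], [0.0, -0.0, -1.0]]
wrist_force: [0.6, 0.3, -3.3]
gripper_width: 0.156
gripper_force: 30.0
```

```bash
python3 -c "
from track import *
C={n:r.capture(n) for n in('scene','side','wrist')}
for n,c in C.items():
  print(n,[(round(d['score'],2),onz(c,d['centre'],0)[:2].tolist()) for d in r.pinpoint('metal_tray',n)])
  print(n,'bottle',[(round(d['score'],2),onz(c,d['centre'],0)[:2].tolist()) for d in r.pinpoint('bottle',n)][:2])
go(.400,-.300,.18);go(.400,-.300,.037)"
```

```text
scene [(0.91, [0.4838, -0.2919]), (0.27, [0.5725, 0.0724])]
scene bottle [(0.9, [0.4314, -0.1203]), (0.47, [0.8067, -0.311])]
side [(0.79, [0.4838, -0.2688]), (0.29, [0.5896, -0.395]), (0.28, [0.681, -0.0961])]
side bottle [(0.88, [0.4218, -0.1087])]
wrist []
wrist bottle []
units to (0.4, -0.3, 0.18) [ 0.4822 -0.1693 -0.0006]
units to (0.4, -0.3, 0.037) [ 0.4823 -0.1693  0.2854]
```

Emit:
{"fn": "move_arm", "kwargs": {"series": [[[0,0,0],[0.02,-0.03,0],0],[[0,0,0],[0.04,-0.04,0],0],[[0,0,0],[0.055,-0.04,0],0],[[0,0,0],[0.055,-0.03,0],0],[[0,0,0],[0.055,-0.02,0],0],[[0,0,0],[0.055,-0.008,0],0],[[0,0,0],[0.055,0,0],0],[[0,0,0],[0.055,0,0],0],[[0,0,0],[0.055,0,0],0],[[0,0,0.55],[0.036,0,0],0],[[0,0,0.55],[0,0,0],0],[[0,0,0],[0,0,0],0]]}}

```text
time_s: 70.9
tcp_pos: [0.3997, -0.3001, 0.1803]
ee_rot: [[-1.0, -0.001, 0.001], [-0.001, 1.0, -0.001], [-0.001, -0.001, -1.0]]
wrist_force: [-0.4, -0.6, -3.7]
gripper_width: 0.155
gripper_force: 30.0
```

```bash
python3 -c "
from track import *
C={n:r.capture(n) for n in('scene','side','wrist')}
for n,c in C.items():
  for t,z in(('metal_tray',0),('bracket_1_eye',.24)):
    print(n,t,[(round(d['score'],2),onz(c,d['centre'],z)[:2].tolist()) for d in r.pinpoint(t,n)][:3])
m=r.cut_out('metal_tray','wrist')
if m:
  ys,xs=np.nonzero(m[0]['pixels']);c=C['wrist'];P=np.array([onz(c,(x,y),.012)[:2] for x,y in zip(xs,ys)],np.float32);print(m[0]['score'],P.min(0),P.max(0))
s=r.sense();print(s['time_s'],s['wrist_force'],s['moment'],s['ee_rot'][0]);go(.402,-.300,.037)"
```

```text
scene metal_tray [(0.73, [0.4718, -0.2814])]
scene bracket_1_eye [(0.72, [0.3857, 0.362])]
side metal_tray [(0.84, [0.4597, -0.275])]
side bracket_1_eye [(0.96, [0.5332, 0.3804])]
wrist metal_tray []
wrist bracket_1_eye []
0.67 [ 0.3613 -0.3744] [ 0.5908 -0.1883]
71.4 [ 0.09913021 -0.72775443 -3.62541985] [ 0.02116779  0.19446343 -0.02951755] [-9.99997486e-01 -2.22702870e-03 -2.61194285e-04]
units to (0.402, -0.3, 0.037) [-0.003 -0.001  0.285]
```

Emit:
{"fn": "move_arm", "kwargs": {"series": [[[0,0,0],[-0.003,0,0.03],0],[[0,0,0],[0,0,0.05],0],[[0,0,0],[0,0,0.05],0],[[0,0,0],[0,0,0.05],0],[[0,0,0],[0,0,0.05],0],[[0,0,0],[0,0,0.03],0],[[0,0,0],[0,0,0.02],0],[[0,0,0],[0,0,0.01],0],[[0,0,0],[0,0,0.004],0],[[0,0,0],[0,0,0],0],[[0,0,0],[0,0,0],0]]}}

```text
time_s: 72.5
tcp_pos: [0.4031, -0.2997, 0.0341]
ee_rot: [[-1.0, -0.002, 0.003], [-0.002, 1.0, -0.001], [-0.003, -0.001, -1.0]]
wrist_force: [-0.3, 3.9, 5.0]
gripper_width: 0.156
gripper_force: 30.0
```

Emit:
{"fn": "move_arm", "kwargs": {"series": [[[0,0,0],[0,0,0.004],0],[[0,0,0],[0,0,0.002],0],[[0,0,0],[0,0,0],0],[[0,0,0],[0,0,0],0]]}}

```text
time_s: 72.9
tcp_pos: [0.4032, -0.2997, 0.0339]
ee_rot: [[-1.0, -0.004, 0.003], [-0.004, 1.0, -0.002], [-0.003, -0.002, -1.0]]
wrist_force: [-5.2, 9.7, 27.6]
gripper_width: 0.158
gripper_force: 30.0
```

Emit:
{"fn": "move_arm", "kwargs": {"series": [[[0,0,0],[0,0,-0.006],0],[[0,0,0],[0,0,0],0],[[0,0,0],[0,0,0],0],[[0,0,0],[0,0,0],0]]}}

```text
time_s: 73.3
tcp_pos: [0.4029, -0.3, 0.034]
ee_rot: [[-1.0, -0.003, 0.002], [-0.003, 1.0, -0.001], [-0.002, -0.001, -1.0]]
wrist_force: [-2.0, 4.0, 10.3]
gripper_width: 0.157
gripper_force: 30.0
```

```bash
python3 -c "
from track import *
s=r.sense();print(s['tcp_pos'],s['wrist_force'],s['moment'])
D=r.capture('side');S=r.capture('scene')
H=[.403,-.3]
for n,c in(('scene',S),('side',D)):
  for t in('bracket_1','bracket_1_eye'):print(n,t,[(round(d['score'],2),np.round(d['centre']).tolist(),onplane(c,d['centre'],H,0.).tolist()) for d in r.pinpoint(t,n)][:3])
  for m in r.cut_out('bracket_1',n)[:3]:
    ys,xs=np.nonzero(m['pixels']);print(n,round(m['score'],2),m['centre'],xs.min(),xs.max(),ys.min(),ys.max(),len(xs))
"
```

```text
[ 0.40291409 -0.30003339  0.03401218] [-1.96011308  4.00188933 10.33366022] [ 1.21789166  0.65256403 -0.04575848]
scene bracket_1 [(0.72, [403.0, 194.0], [0.0703, 0.0061]), (0.59, [281.0, 331.0], [0.8467, -1.9544])]
scene bracket_1_eye [(0.58, [278.0, 316.0], [0.8557, -1.747])]
scene 0.64 [277.4, 320.7] 252 310 303 352 999
scene 0.61 [396.2, 178.3] 379 428 169 208 550
side bracket_1 [(0.77, [402.0, 290.0], [-0.6857, -1.4081]), (0.6, [295.0, 170.0], [0.0878, 0.0253])]
side bracket_1_eye [(0.75, [406.0, 274.0], [-0.6793, -1.2042]), (0.32, [404.0, 282.0], [-0.6791, -1.2991])]
side 0.94 [295.3, 164.2] 279 319 149 181 607
side 0.61 [405.8, 282.6] 382 428 263 306 778
```

The near foot rests on the tray floor, and the bracket sits a few mm lower in the grip than before. I release and rise.

Emit:
{"fn": "move_arm", "kwargs": {"series": [[[0,0,0],[0,0,-0.003],0],[[0,0,0],[0,0,0],0],[[0,0,0],[0,0,0],0.45],[[0,0,0],[0,0,0],0.45],[[0,0,0],[0,0,0],0.45],[[0,0,0],[0,0,0],0.45],[[0,0,0],[0,0,0],0.45],[[0,0,0],[0,0,-0.02],0.45],[[0,0,0],[0,0,-0.05],0.45],[[0,0,0],[0,0,-0.08],0.45],[[0,0,0],[0,0,-0.08],0.45],[[0,0,0],[0,0,-0.08],0.45]]}}

```text
time_s: 74.9
tcp_pos: [0.4016, -0.2995, 0.1916]
ee_rot: [[-1.0, -0.002, 0.001], [-0.002, 1.0, -0.0], [-0.001, -0.0, -1.0]]
wrist_force: [0.1, 0.0, -0.3]
gripper_width: 0.45
gripper_force: 0.0
```

Emit:
{"fn": "move_arm", "kwargs": {"series": [[[0,0,0],[0,0,-0.08],0.45],[[0,0,0],[-0.05,0,-0.04],0.45],[[0,0,0],[-0.08,0,0],0.45],[[0,0,0],[-0.08,0,0],0.45],[[0,0,0],[-0.08,0,0],0.45],[[0,0,0],[-0.05,0,0],0.45],[[0,0,0],[0,0,0],0.45],[[0,0,0],[0,0,0],0.45]]}}

```text
time_s: 75.7
tcp_pos: [0.5717, -0.299, 0.249]
ee_rot: [[-1.0, -0.002, -0.001], [-0.002, 1.0, 0.0], [0.001, 0.0, -1.0]]
wrist_force: [-0.2, -0.4, 0.3]
gripper_width: 0.451
gripper_force: 0.0
```

```bash
python3 -c "
from track import *
C={n:r.capture(n) for n in('wrist','scene','side')}
s=r.sense();print(s['time_s'],s['tcp_pos'])
for n,c in C.items():
  for t,z in(('bracket_1',.006),('bracket_1_eye',.091),('metal_tray',0),('wooden_tray',0),('bottle',0),('tape',.004),('hook_seat',.235)):
    print(n,t,[(round(d['score'],2),onz(c,d['centre'],z)[:2].tolist()) for d in r.pinpoint(t,n)][:3])
c=C['wrist']
for m in r.cut_out('bracket_1','wrist')[:2]:
  ys,xs=np.nonzero(m['pixels']);P=np.array([onz(c,(x,y),.04)[:2] for x,y in zip(xs,ys)],np.float32);print(m['score'],xs.min(),xs.max(),ys.min(),ys.max(),len(xs),cv2.minAreaRect(P))
"
```

```text
75.85 [ 0.57092857 -0.29938443  0.24987906]
wrist bracket_1 [(0.76, [0.4715, -0.3006])]
wrist bracket_1_eye []
wrist metal_tray [(0.73, [0.4729, -0.2831])]
wrist wooden_tray []
wrist bottle [(0.86, [0.4276, -0.1041]), (0.4, [0.6896, -0.0931])]
wrist tape [(0.84, [0.5627, 0.0244])]
wrist hook_seat []
scene bracket_1 [(0.87, [0.4583, 0.3163]), (0.62, [0.4773, -0.3056])]
scene bracket_1_eye [(0.63, [0.461, 0.3113])]
scene metal_tray [(0.98, [0.4815, -0.2938])]
scene wooden_tray [(0.93, [0.4462, 0.2972]), (0.54, [0.5302, -0.372])]
scene bottle [(0.67, [0.4307, -0.1213]), (0.56, [0.4397, 0.2917])]
scene tape [(0.63, [0.5603, 0.0293]), (0.53, [0.5803, 0.0709])]
scene hook_seat [(0.54, [0.6882, -0.0924]), (0.48, [0.3929, 0.3603])]
side bracket_1 [(0.95, [0.4843, -0.3017]), (0.73, [0.4555, 0.3078]), (0.6, [0.5876, -0.3495])]
side bracket_1_eye [(0.55, [0.4649, 0.3085])]
side metal_tray [(0.64, [0.4794, -0.2863]), (0.46, [0.5799, -0.3547])]
side wooden_tray [(0.88, [0.437, 0.2837])]
side bottle [(0.94, [0.4174, -0.1184])]
side tape [(0.53, [0.566, 0.0187])]
side hook_seat [(0.56, [0.6846, -0.1])]
0.7 296 340 0 164 4402 ((0.48499998450279236, -0.29889997839927673), (0.15279996395111084, 0.041799984872341156), 0.0)
```

Bracket 2 stands in the metal tray at (0.4715, -0.3006), upright width 42 mm. One close look at bracket 1 in the wooden tray remains.

Emit:
{"fn": "move_arm", "kwargs": {"series": [[[0,0,0],[0.0,0.02,-0.07],0.45],[[0,0,0],[0.01,0.08,-0.07],0.45],[[0,0,0],[0.01,0.095,-0.04],0.45],[[0,0,0],[0,0.095,0],0.45],[[0,0,0],[0,0.095,0],0.45],[[0,0,0],[0,0.095,0],0.45],[[0,0,0],[0,0.095,0],0.45],[[0,0,0],[0,0.095,0],0.45],[[0,0,0],[0,0.095,0],0.45],[[0,0,0],[0,0.095,0],0.45],[[0,0,0],[0,0.095,0],0.45],[[0,0,0],[0,0.095,0],0.45]]}}

```text
time_s: 78.15
tcp_pos: [0.5611, 0.2235, 0.3366]
ee_rot: [[-1.0, -0.002, 0.001], [-0.002, 1.0, 0.0], [-0.001, 0.0, -1.0]]
wrist_force: [0.9, -0.6, -0.8]
gripper_width: 0.449
gripper_force: 0.0
```

Emit:
{"fn": "move_arm", "kwargs": {"series": [[[0,0,0],[0,0.09,0],0.45],[[0,0,0],[0,0.09,0],0.45],[[0,0,0],[0,0.05,0],0.45],[[0,0,0],[0,0,0],0.45],[[0,0,0],[0,0,0],0.45]]}}

```text
time_s: 78.65
tcp_pos: [0.5611, 0.3369, 0.3357]
ee_rot: [[-1.0, -0.003, -0.001], [-0.003, 1.0, -0.001], [0.001, -0.001, -1.0]]
wrist_force: [0.1, -0.9, 0.2]
gripper_width: 0.451
gripper_force: 0.0
```

```bash
python3 -c "
from track import *
print(r.sense()['tcp_pos'])
for i in range(2):
  c=r.capture('wrist')
  for t,z in(('bracket_1',.006),('bracket_1_eye',.091),('wooden_tray',0)):
    print(t,[(round(d['score'],2),np.round(d['centre']).tolist(),onz(c,d['centre'],z)[:2].tolist()) for d in r.pinpoint(t,'wrist')][:3])
save(c,'w4')
for t,z in(('bracket_1',.02),('wooden_tray',.03)):
 for m in r.cut_out(t,'wrist')[:2]:
  ys,xs=np.nonzero(m['pixels']);P=np.array([onz(c,(x,y),z)[:2] for x,y in zip(xs,ys)],np.float32);print(t,m['score'],xs.min(),xs.max(),ys.min(),ys.max(),len(xs),cv2.minAreaRect(P))
  if t=='bracket_1':
    for row in range(ys.min(),ys.max()+1,8):
      q=xs[ys==row];print(row,q.min(),q.max(),len(q),end='; ')
    # dark holes inside mask
    g=cv2.cvtColor(c['img'],cv2.COLOR_RGB2GRAY);k=cv2.morphologyEx(m['pixels'].astype(np.uint8),cv2.MORPH_CLOSE,np.ones((9,9)))
    b=((g<70)&(k>0)).astype(np.uint8);n,l,st,ce=cv2.connectedComponentsWithStats(b)
    print([(st[i,4],ce[i].round(1).tolist(),onz(c,ce[i],.015)[:2].tolist()) for i in range(1,n) if st[i,4]>8])
"
```

```text
[0.56105967 0.33688241 0.33573764]
bracket_1 [(0.74, [301.0, 75.0], [0.4578, 0.3149])]
bracket_1_eye [(0.61, [296.0, 65.0], [0.4521, 0.3139])]
wooden_tray [(0.57, [286.0, 63.0], [0.4437, 0.2961])]
bracket_1 [(0.6, [302.0, 73.0], [0.4562, 0.315])]
bracket_1_eye [(0.92, [296.0, 68.0], [0.4555, 0.313])]
wooden_tray [(0.59, [287.0, 63.0], [0.4444, 0.2961])]
bracket_1 0.63 276 323 0 146 3358 ((0.46111351251602173, 0.31481310725212097), (0.1750197857618332, 0.043094322085380554), 5.114824295043945)
0 278 311 34; 8 277 311 35; 16 278 313 36; 24 279 313 35; 32 285 302 18; 40 292 303 12; 48 286 303 18; 56 286 304 19; 64 287 305 19; 72 288 306 19; 80 289 307 19; 88 290 307 18; 96 297 308 12; 104 298 308 11; 112 298 320 23; 120 289 321 33; 128 290 322 33; 136 291 322 32; 144 301 311 11; [(np.int32(33), [306.4, 13.1], [0.3886, 0.322]), (np.int32(31), [282.5, 15.4], [0.3911, 0.293]), (np.int32(12), [316.5, 125.5], [0.5221, 0.3341]), (np.int32(12), [294.5, 127.7], [0.525, 0.305])]
wooden_tray 0.6 208 363 0 156 18186 ((0.4662070870399475, 0.30151239037513733), (0.18286284804344177, 0.18103359639644623), 1.888890027999878)
```

```bash
python3 -c "
from h import *
print(r.sense()['time_s'],r.finish_job())"
```

```text
the job is handed in; nothing more can be done
79.15 None
```

The job is handed in at 79 s: the bottle stands upright on bare bench clear of the scale. The left bracket weighed sound (about 62 mm) and is upright in the wooden tray; the second weighed light (about 35 mm) and stands in the metal tray. The tape was left in the carton and the hook is empty. I judged both readings from hook height and wrist force, not the pointer. The first bracket was put back in the carton once for a firmer grip before weighing. No judging result came back.

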